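# Sort door bolts by slider position into sloping racks

### The job

Sort the four door bolts by where their sliding rod stands: lay the two whose rod is shot out in the sloping rack with notched lips, rod through the notch, and the two whose rod is drawn in in the rack with plain lips. Put one in each bay, base plate flat on the sloping floor, nose end down and fully home against the lip, and let go of it. Leave every rod in or out as you found it, and leave the other things on the bench where they are.

Things in the scene. Friction and masses are not known exactly. Their poses are not given: they have to be found in the camera images.
- bolt_1: loose door bolt, lying on its steel base plate 76 x 30 x 4 mm (all four alike but for the slider). On it, centred, a grey case 46 x 22 mm, 4 to 28 mm above the plate's underside; grasp it across the 22 mm. A brass rod slides in it; its 10 mm knob stands over the case to 41 mm. Origin: centre of the underside; x: along the bolt, nose at -x; z: out of the plate. 0.13 to 0.27 kg
- bolt_1_slide (a joint): how far bolt_1's rod (10 mm diameter, axis 17 mm above the underside) is out at the nose, m: 0 = drawn in (rod end 3 mm short of the plate's nose edge, knob to the tail), 0.028 = shot out (rod end 25 mm beyond the nose edge, knob to the nose). Each starts below 0.002 or above 0.022. Stiff: it stays by itself but slides at a push of about 5 N
- bolt_2: loose door bolt, lying on its steel base plate 76 x 30 x 4 mm (all four alike but for the slider). On it, centred, a grey case 46 x 22 mm, 4 to 28 mm above the plate's underside; grasp it across the 22 mm. A brass rod slides in it; its 10 mm knob stands over the case to 41 mm. Origin: centre of the underside; x: along the bolt, nose at -x; z: out of the plate. 0.13 to 0.27 kg
- bolt_2_slide (a joint): how far bolt_2's rod (10 mm diameter, axis 17 mm above the underside) is out at the nose, m: 0 = drawn in (rod end 3 mm short of the plate's nose edge, knob to the tail), 0.028 = shot out (rod end 25 mm beyond the nose edge, knob to the nose). Each starts below 0.002 or above 0.022. Stiff: it stays by itself but slides at a push of about 5 N
- bolt_3: loose door bolt, lying on its steel base plate 76 x 30 x 4 mm (all four alike but for the slider). On it, centred, a grey case 46 x 22 mm, 4 to 28 mm above the plate's underside; grasp it across the 22 mm. A brass rod slides in it; its 10 mm knob stands over the case to 41 mm. Origin: centre of the underside; x: along the bolt, nose at -x; z: out of the plate. 0.13 to 0.27 kg
- bolt_3_slide (a joint): how far bolt_3's rod (10 mm diameter, axis 17 mm above the underside) is out at the nose, m: 0 = drawn in (rod end 3 mm short of the plate's nose edge, knob to the tail), 0.028 = shot out (rod end 25 mm beyond the nose edge, knob to the nose). Each starts below 0.002 or above 0.022. Stiff: it stays by itself but slides at a push of about 5 N
- bolt_4: loose door bolt, lying on its steel base plate 76 x 30 x 4 mm (all four alike but for the slider). On it, centred, a grey case 46 x 22 mm, 4 to 28 mm above the plate's underside; grasp it across the 22 mm. A brass rod slides in it; its 10 mm knob stands over the case to 41 mm. Origin: centre of the underside; x: along the bolt, nose at -x; z: out of the plate. 0.13 to 0.27 kg
- bolt_4_slide (a joint): how far bolt_4's rod (10 mm diameter, axis 17 mm above the underside) is out at the nose, m: 0 = drawn in (rod end 3 mm short of the plate's nose edge, knob to the tail), 0.028 = shot out (rod end 25 mm beyond the nose edge, knob to the nose). Each starts below 0.002 or above 0.022. Stiff: it stays by itself but slides at a push of about 5 N
- notched_rack: fixed sheet-metal rack, 128 mm wide, two bays side by side; each lip has an open notch 17.5 mm wide that a bolt's rod can pass. Origin: on the bench below the tray's middle; x: from front to back. Tray 55 mm up at its middle, sloping 0.6 rad, low at the front. Back plate at x = +54 mm; from its top a ledge, 198 mm up, comes forward to x = +20 mm: enter a bay square to its floor, not vertically
- notched_rack_bay_0 (a point): notched rack, bay on its +y side (39 mm off middle): where the origin of a bolt fully home lies, with its axes then (x up the slope, z square out of the floor). 35.5 mm wide between a rib and the land in the middle, both 6 mm high;  lip 6 mm thick, 26 high, inner face 38 mm to -x; high end open. A bolt laid in may not slide down by itself
- notched_rack_bay_1 (a point): notched rack, bay on its -y side (39 mm off middle): where the origin of a bolt fully home lies, with its axes then (x up the slope, z square out of the floor). 35.5 mm wide between a rib and the land in the middle, both 6 mm high;  lip 6 mm thick, 26 high, inner face 38 mm to -x; high end open. A bolt laid in may not slide down by itself
- plain_rack: fixed sheet-metal rack, 128 mm wide, two bays side by side; each lip is an unbroken wall. Origin: on the bench below the tray's middle; x: from front to back. Tray 55 mm up at its middle, sloping 0.6 rad, low at the front. Back plate at x = +54 mm; from its top a ledge, 198 mm up, comes forward to x = +20 mm: enter a bay square to its floor, not vertically
- plain_rack_bay_0 (a point): plain rack, bay on its +y side (39 mm off middle): where the origin of a bolt fully home lies, with its axes then (x up the slope, z square out of the floor). 35.5 mm wide between a rib and the land in the middle, both 6 mm high;  lip 6 mm thick, 26 high, inner face 38 mm to -x; high end open. A bolt laid in may not slide down by itself
- plain_rack_bay_1 (a point): plain rack, bay on its -y side (39 mm off middle): where the origin of a bolt fully home lies, with its axes then (x up the slope, z square out of the floor). 35.5 mm wide between a rib and the land in the middle, both 6 mm high;  lip 6 mm thick, 26 high, inner face 38 mm to -x; high end open. A bolt laid in may not slide down by itself
- padlock: bystander: silver padlock lying flat, 58 x 38 x 16 mm, shackle at +x. Origin: centre of its underside
- oil_bottle: bystander: white oil bottle with red nozzle, 43 mm in diameter, 127 mm tall, standing. Origin: centre of its underside
- pin_vial: bystander: orange vial with white cap, 40 mm in diameter, 70 mm tall, standing. Origin: centre of its underside
- tape_measure: bystander: yellow tape measure, 36 x 72 x 59 mm. Origin: centre of its underside
- tubular_latch: bystander: grey tubular door latch lying flat, 57 x 91 x 25 mm, long along y, its faceplate at +y; not one of the door bolts. Origin: centre of its underside
- lock_cylinder: bystander: brass lock cylinder standing on end, 35 mm in diameter, 64 mm tall with its tailpiece. Origin: centre of its underside
- arbor_press: fixed green arbor press, base 150 x 85 mm, 0.3 m tall. Origin: on the bench under its front part; x to its back. Its lever's black ball, 35 mm, stands out to the front at x = -90, y = -43, z = +300 mm, in the way of a hand coming from the right

How it is judged:
At the end, for the whole second after the job is handed in: Shot-out bolts in the notched rack's bays, drawn-in ones in the plain rack's, at rest: plate flat on the floor (3 mm, 0.08 rad), between the bay's sides (5 mm, 0.15 rad), nose down, home to the lip (4 mm); shot-out rods still out 17 mm or more, drawn-in 6 mm or less (((value of joint bolt_1_slide below 0.006 m and ((x of bolt_1 in the frame of plain_rack_bay_0 between -0.003 and 0.004 m and y of bolt_1 in the frame of plain_rack_bay_0 between -0.005 and 0.005 m and z of bolt_1 in the frame of plain_rack_bay_0 between -0.003 and 0.003 m and angle between the z axis of bolt_1 and the z axis of plain_rack_bay_0, either way round below 0.08 rad and angle between the x axis of bolt_1 and the x axis of plain_rack_bay_0, either way round below 0.15 rad and x of plain_rack in the frame of bolt_1 below -0.015 m) or (x of bolt_1 in the frame of plain_rack_bay_1 between -0.003 and 0.004 m and y of bolt_1 in the frame of plain_rack_bay_1 between -0.005 and 0.005 m and z of bolt_1 in the frame of plain_rack_bay_1 between -0.003 and 0.003 m and angle between the z axis of bolt_1 and the z axis of plain_rack_bay_1, either way round below 0.08 rad and angle between the x axis of bolt_1 and the x axis of plain_rack_bay_1, either way round below 0.15 rad and x of plain_rack in the frame of bolt_1 below -0.015 m))) or (value of joint bolt_1_slide above 0.017 m and ((x of bolt_1 in the frame of notched_rack_bay_0 between -0.003 and 0.004 m and y of bolt_1 in the frame of notched_rack_bay_0 between -0.005 and 0.005 m and z of bolt_1 in the frame of notched_rack_bay_0 between -0.003 and 0.003 m and angle between the z axis of bolt_1 and the z axis of notched_rack_bay_0, either way round below 0.08 rad and angle between the x axis of bolt_1 and the x axis of notched_rack_bay_0, either way round below 0.15 rad and x of notched_rack in the frame of bolt_1 below -0.015 m) or (x of bolt_1 in the frame of notched_rack_bay_1 between -0.003 and 0.004 m and y of bolt_1 in the frame of notched_rack_bay_1 between -0.005 and 0.005 m and z of bolt_1 in the frame of notched_rack_bay_1 between -0.003 and 0.003 m and angle between the z axis of bolt_1 and the z axis of notched_rack_bay_1, either way round below 0.08 rad and angle between the x axis of bolt_1 and the x axis of notched_rack_bay_1, either way round below 0.15 rad and x of notched_rack in the frame of bolt_1 below -0.015 m)))) and ((value of joint bolt_2_slide below 0.006 m and ((x of bolt_2 in the frame of plain_rack_bay_0 between -0.003 and 0.004 m and y of bolt_2 in the frame of plain_rack_bay_0 between -0.005 and 0.005 m and z of bolt_2 in the frame of plain_rack_bay_0 between -0.003 and 0.003 m and angle between the z axis of bolt_2 and the z axis of plain_rack_bay_0, either way round below 0.08 rad and angle between the x axis of bolt_2 and the x axis of plain_rack_bay_0, either way round below 0.15 rad and x of plain_rack in the frame of bolt_2 below -0.015 m) or (x of bolt_2 in the frame of plain_rack_bay_1 between -0.003 and 0.004 m and y of bolt_2 in the frame of plain_rack_bay_1 between -0.005 and 0.005 m and z of bolt_2 in the frame of plain_rack_bay_1 between -0.003 and 0.003 m and angle between the z axis of bolt_2 and the z axis of plain_rack_bay_1, either way round below 0.08 rad and angle between the x axis of bolt_2 and the x axis of plain_rack_bay_1, either way round below 0.15 rad and x of plain_rack in the frame of bolt_2 below -0.015 m))) or (value of joint bolt_2_slide above 0.017 m and ((x of bolt_2 in the frame of notched_rack_bay_0 between -0.003 and 0.004 m and y of bolt_2 in the frame of notched_rack_bay_0 between -0.005 and 0.005 m and z of bolt_2 in the frame of notched_rack_bay_0 between -0.003 and 0.003 m and angle between the z axis of bolt_2 and the z axis of notched_rack_bay_0, either way round below 0.08 rad and angle between the x axis of bolt_2 and the x axis of notched_rack_bay_0, either way round below 0.15 rad and x of notched_rack in the frame of bolt_2 below -0.015 m) or (x of bolt_2 in the frame of notched_rack_bay_1 between -0.003 and 0.004 m and y of bolt_2 in the frame of notched_rack_bay_1 between -0.005 and 0.005 m and z of bolt_2 in the frame of notched_rack_bay_1 between -0.003 and 0.003 m and angle between the z axis of bolt_2 and the z axis of notched_rack_bay_1, either way round below 0.08 rad and angle between the x axis of bolt_2 and the x axis of notched_rack_bay_1, either way round below 0.15 rad and x of notched_rack in the frame of bolt_2 below -0.015 m)))) and ((value of joint bolt_3_slide below 0.006 m and ((x of bolt_3 in the frame of plain_rack_bay_0 between -0.003 and 0.004 m and y of bolt_3 in the frame of plain_rack_bay_0 between -0.005 and 0.005 m and z of bolt_3 in the frame of plain_rack_bay_0 between -0.003 and 0.003 m and angle between the z axis of bolt_3 and the z axis of plain_rack_bay_0, either way round below 0.08 rad and angle between the x axis of bolt_3 and the x axis of plain_rack_bay_0, either way round below 0.15 rad and x of plain_rack in the frame of bolt_3 below -0.015 m) or (x of bolt_3 in the frame of plain_rack_bay_1 between -0.003 and 0.004 m and y of bolt_3 in the frame of plain_rack_bay_1 between -0.005 and 0.005 m and z of bolt_3 in the frame of plain_rack_bay_1 between -0.003 and 0.003 m and angle between the z axis of bolt_3 and the z axis of plain_rack_bay_1, either way round below 0.08 rad and angle between the x axis of bolt_3 and the x axis of plain_rack_bay_1, either way round below 0.15 rad and x of plain_rack in the frame of bolt_3 below -0.015 m))) or (value of joint bolt_3_slide above 0.017 m and ((x of bolt_3 in the frame of notched_rack_bay_0 between -0.003 and 0.004 m and y of bolt_3 in the frame of notched_rack_bay_0 between -0.005 and 0.005 m and z of bolt_3 in the frame of notched_rack_bay_0 between -0.003 and 0.003 m and angle between the z axis of bolt_3 and the z axis of notched_rack_bay_0, either way round below 0.08 rad and angle between the x axis of bolt_3 and the x axis of notched_rack_bay_0, either way round below 0.15 rad and x of notched_rack in the frame of bolt_3 below -0.015 m) or (x of bolt_3 in the frame of notched_rack_bay_1 between -0.003 and 0.004 m and y of bolt_3 in the frame of notched_rack_bay_1 between -0.005 and 0.005 m and z of bolt_3 in the frame of notched_rack_bay_1 between -0.003 and 0.003 m and angle between the z axis of bolt_3 and the z axis of notched_rack_bay_1, either way round below 0.08 rad and angle between the x axis of bolt_3 and the x axis of notched_rack_bay_1, either way round below 0.15 rad and x of notched_rack in the frame of bolt_3 below -0.015 m)))) and ((value of joint bolt_4_slide below 0.006 m and ((x of bolt_4 in the frame of plain_rack_bay_0 between -0.003 and 0.004 m and y of bolt_4 in the frame of plain_rack_bay_0 between -0.005 and 0.005 m and z of bolt_4 in the frame of plain_rack_bay_0 between -0.003 and 0.003 m and angle between the z axis of bolt_4 and the z axis of plain_rack_bay_0, either way round below 0.08 rad and angle between the x axis of bolt_4 and the x axis of plain_rack_bay_0, either way round below 0.15 rad and x of plain_rack in the frame of bolt_4 below -0.015 m) or (x of bolt_4 in the frame of plain_rack_bay_1 between -0.003 and 0.004 m and y of bolt_4 in the frame of plain_rack_bay_1 between -0.005 and 0.005 m and z of bolt_4 in the frame of plain_rack_bay_1 between -0.003 and 0.003 m and angle between the z axis of bolt_4 and the z axis of plain_rack_bay_1, either way round below 0.08 rad and angle between the x axis of bolt_4 and the x axis of plain_rack_bay_1, either way round below 0.15 rad and x of plain_rack in the frame of bolt_4 below -0.015 m))) or (value of joint bolt_4_slide above 0.017 m and ((x of bolt_4 in the frame of notched_rack_bay_0 between -0.003 and 0.004 m and y of bolt_4 in the frame of notched_rack_bay_0 between -0.005 and 0.005 m and z of bolt_4 in the frame of notched_rack_bay_0 between -0.003 and 0.003 m and angle between the z axis of bolt_4 and the z axis of notched_rack_bay_0, either way round below 0.08 rad and angle between the x axis of bolt_4 and the x axis of notched_rack_bay_0, either way round below 0.15 rad and x of notched_rack in the frame of bolt_4 below -0.015 m) or (x of bolt_4 in the frame of notched_rack_bay_1 between -0.003 and 0.004 m and y of bolt_4 in the frame of notched_rack_bay_1 between -0.005 and 0.005 m and z of bolt_4 in the frame of notched_rack_bay_1 between -0.003 and 0.003 m and angle between the z axis of bolt_4 and the z axis of notched_rack_bay_1, either way round below 0.08 rad and angle between the x axis of bolt_4 and the x axis of notched_rack_bay_1, either way round below 0.15 rad and x of notched_rack in the frame of bolt_4 below -0.015 m)))) and linear speed of each of bolt_1, bolt_2, bolt_3, bolt_4 below 0.02 m/s); the robot touches nothing.
It fails at once if a rod that was drawn in is pulled out, or one that was shot out is pushed in, by more than 7 mm or so (value of joint bolt_1_slide between 0.008 and 0.015 m or value of joint bolt_2_slide between 0.008 and 0.015 m or value of joint bolt_3_slide between 0.008 and 0.015 m or value of joint bolt_4_slide between 0.008 and 0.015 m).
It fails at once if a bystander (padlock, oil bottle, pin vial, tape measure, tubular latch, lock cylinder) is shifted more than 25 mm or tipped over (distance of any of padlock, oil_bottle, pin_vial, tape_measure, tubular_latch, lock_cylinder from where it was at the start of the episode above 0.025 m or angle between any of padlock, oil_bottle, pin_vial, tape_measure, tubular_latch, lock_cylinder's own z axis and vertical above 0.5 rad).
It also fails if it takes over 72 s, if anything falls off the work surface, if the arm or the gripper's body presses on something with over 40 N, if the wrist force passes 120 N, or if a joint passes its speed limit or range.

### The arm

A 7-joint arm with a two-finger parallel gripper is mounted at the origin on a cart in front of the work surface, level with it; the furniture and walls round the work are solid. World frame = base frame: x ahead of the robot, y to its left, z up, the work surface at z = 0. Lengths are in m, angles in rad, forces in N, time in s.
With the tool pointing down it reaches from about 0.425 to 0.8 m from the base axis. Payload 8.3 kg.
Tool frame: the origin (TCP) lies between the finger pads; the fingertips stand 8 mm ahead of it and the grasp point (between the pads) lies 11 mm behind it; z points along the fingers, y is the line along which they close (so a half turn about z gives the same grasp; the last joint's range is limited). The gripper opens to 85 mm and grips with 20 to 120 N. Pads are 22 mm wide; open, the fingers measure 114 mm over their backs; the gripper's body (76 mm by 85 mm) begins 54 mm behind the grasp point. The pads swing forward as they close: fully open they stand 13 mm farther back than shut.
Start: joints at [-1.413, 0.383, 0.016, 1.37, -0.006, 1.388, -0.046], TCP at [0.137, 0.61, 0.239] pointing down, gripper open.
Joint ranges: [-2.95, 2.95], [-0.25, 2.06], [-1.52, 1.56], [0.18, 2.33], [-1.44, 4.58], [0.02, 2.06], [-3.01, 3.01]. Speed limits (rad/s): [2.39, 2.39, 3.01, 3.01, 3.14, 3.14, 3.14].

### API

Orientations are given as [roll, pitch, yaw] about the fixed x, y, z axes, in that order (R = Rz(yaw) Ry(pitch) Rx(roll)).
In Python, from cell import robot gives the robot as it stands.
- The arm moves only by the tool drive_tool, never from a script. Its argument "commands" is a list that holds one entry, the list of rows, each a list of 7 numbers: the opening, from 0 (shut) to 1 (fully open), then the shift along the tool's x, y, z in mm, then the turn, a rotation vector about the tool's x, y, z in rad. In form: [[[hand, tx, ty, tz, ax, ay, az], ...]]. A call has exactly 8 rows; each row is the pose to reach, as a shift and turn from the pose commanded when the call began, along the tool's axes at that moment; what a row does not reach only later rows make up. A row lasts 1/12 s, in which the tool goes at most 41.7 mm and 7.16 degrees, less where a joint would pass 70% of its speed; a pose out of reach is approached as far as the arm can. A call with a gripper value outside its range is refused whole. The fingers move at their own pace and stop on an object; "newtons" is the grip in N (left out, the last holds). Time passes only in rows, so rows that repeat a pose let the fingers close, or fill a call up. It gives the time, the measured TCP pose, the force, the opening and the grip force at its end, in the units of the state.
- robot.sense(): the state, without advancing time (a new reading comes with each control period).
- robot.snapshot(name): name is "side" or "top"; returns the picture (400x640x3 uint8, blue, green, red); there is no depth.
- robot.camera_info(name): a dict with "camera_matrix" (3x3 intrinsics, pixels), "distortion" ([k1, k2, p1, p2, k3] as OpenCV has them; the pictures are not rectified), "world_to_cam" (4x4, takes a point from world to camera coordinates). Camera axes: x right, y up, looking along -z (the intrinsics and any distortion apply to the point x, -y, -z); pixel columns grow to the right and rows downward; lengths in m; the calibration is good to about 2 mm. A picture is of the moment at which its call begins. camera_info takes no time and is no camera call.
- robot.finish_job(): hands the job in; it is judged then, once.
The state is a dict: "clock": time; "joints": joint angles; "qvel": joint speeds; "effort": joint torques, N m; "tcp_pos": TCP position; "orientation": TCP orientation; "ft_force": force on the tool from outside, world axes, zero at the start; "wrist_torque": the same for the moment, N m; "finger_gap": finger opening in m; "finger_force": force on a finger pad.
Only numpy, scipy, OpenCV 4.12 (cv2) and the standard library are available. Lean on these libraries where they do the work, as an engineer would, in place of code of your own. Each camera call takes 0.05 s, during which the arm holds its last target. There are 200 camera calls.

## Working session

There is one attempt and no reset: what is moved stays moved. The work goes in short steps, Python scripts to look and compute and a tool call to move; the robot and the scene stay as the last step left them, time stands still between calls to the robot, and variables do not carry over. Pictures are saved under pics/ and viewed, at most 10 in all, crops included, and the job is handed in when it is done.

Besides the shell and the picture viewer there is one more tool, called by a JSON object that holds its "api" and its "payload", one argument or row to a line. drive_tool: Moves the arm, as the interface text tells. Its arguments: {"type":"object","properties":{"commands":{"type":"array"},"newtons":{"type":"number"}},"required":["commands"]}

```bash
ls; mkdir -p pics; python3 - <<'E'
from cell import robot
import cv2,numpy as np
np.set_printoptions(precision=4,suppress=True)
print(robot.sense())
for n in("side","top"):
    cv2.imwrite(f"pics/{n}0.png",robot.snapshot(n)); i=robot.camera_info(n); print(n,i)
E
```

```text
pics
{'clock': 0.0, 'joints': array([-1.4129,  0.3843,  0.0164,  1.3712, -0.0063,  1.3882, -0.0465]), 'qvel': array([-0.0005,  0.0001,  0.0019,  0.0006,  0.0015,  0.001 ,  0.0001]), 'effort': array([ -0.0002, -62.7604,   0.8437, -37.182 ,   0.0163,   0.0144,
         0.    ]), 'tcp_pos': array([0.1367, 0.6094, 0.2383]), 'orientation': array([-3.1396,  0.0001,  2.9209]), 'ft_force': array([-0.131 , -0.4736,  0.38  ]), 'wrist_torque': array([-0.0445, -0.0255, -0.0377]), 'finger_force': 0.0, 'finger_gap': 0.08563999808552936}
side {'camera_matrix': array([[520.8428,   0.    , 317.8672],
       [  0.    , 520.8428, 193.3947],
       [  0.    ,   0.    ,   1.    ]]), 'distortion': array([-0.1763,  0.    ,  0.    ,  0.    ,  0.    ]), 'world_to_cam': array([[-0.8482, -0.5296, -0.0058,  0.4941],
       [ 0.2341, -0.3847,  0.8929, -0.1574],
       [-0.4751,  0.756 ,  0.4502, -1.2877],
       [ 0.    ,  0.    ,  0.    ,  1.    ]])}
top {'camera_matrix': array([[432.8961,   0.    , 320.3685],
       [  0.    , 432.8961, 199.8174],
       [  0.    ,   0.    ,   1.    ]]), 'distortion': array([-0.0901,  0.    ,  0.    ,  0.    ,  0.    ]), 'world_to_cam': array([[ 0.0097, -0.9997,  0.0215,  0.0414],
       [ 0.9991,  0.0106,  0.0409, -0.5191],
       [-0.0411,  0.021 ,  0.9989, -1.1716],
       [ 0.    ,  0.    ,  0.    ,  1.    ]])}
```

View pics/side0.png

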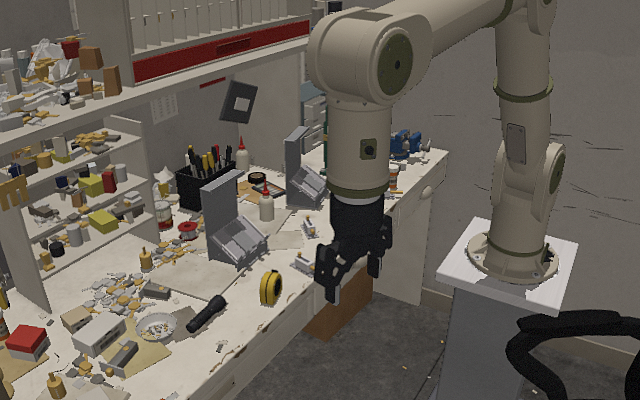

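View pics/top0.png

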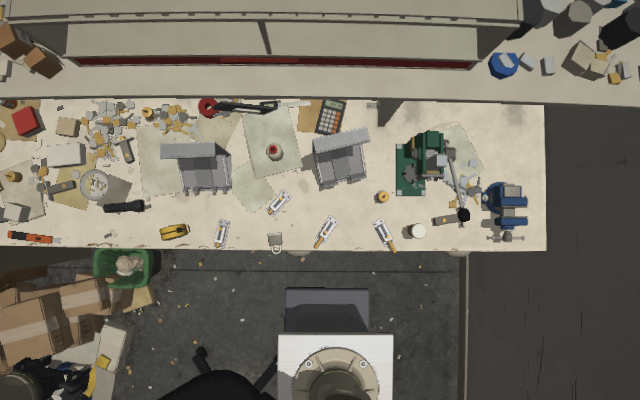

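The side view shows the racks at (237,230) and (298,180), with the gripper hiding some of the bolts. The top view shows four bolts at about (222,233), (279,203), (325,232) and (384,235). The racks are at (205,170) and (340,160). I'll enlarge both.

```bash
python3 - <<'E'
import cv2,numpy as np
t=cv2.imread("pics/top0.png");s=cv2.imread("pics/side0.png")
cv2.imwrite("pics/c1.png",cv2.resize(t[125:255,150:410],None,fx=3.07,fy=3.07,interpolation=cv2.INTER_CUBIC)[:, :800])
a=cv2.resize(s[120:320,195:345],None,fx=3,fy=3,interpolation=cv2.INTER_CUBIC)
cv2.imwrite("pics/c2.png",a)
E
```

```text
(no output)
```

View pics/c1.png

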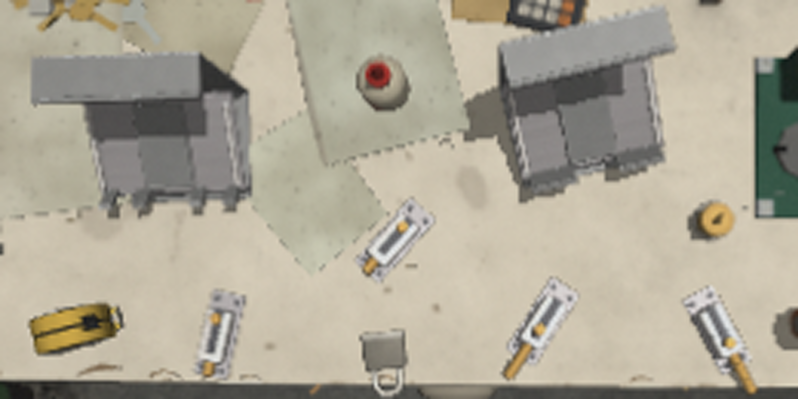

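View pics/c2.png

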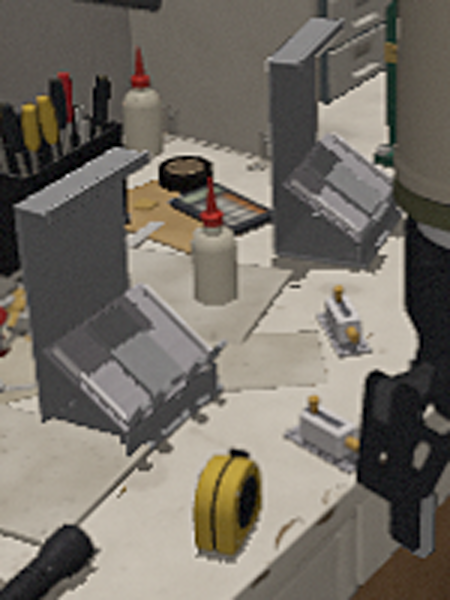

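The left rack, at crop (170,140), has the notched lips and the right one has plain lips. By crop position, bolts A (219,332) and B (397,238) have their rods drawn in. C (540,328) and D (722,335) have theirs shot out. All four noses point toward the robot. Next I'll measure the bolts and ledges by colour masks.

```bash
cat > h.py <<'E'
import cv2,numpy as np
np.set_printoptions(precision=4,suppress=True)
from cell import robot
I={n:robot.camera_info(n) for n in("side","top")}
F=np.diag([1,-1,-1.])
def ray(n,uv):
    i=I[n];p=cv2.undistortPoints(np.array(uv,float).reshape(-1,1,2),i["camera_matrix"],i["distortion"]).reshape(-1,2)
    W=i["world_to_cam"];R=W[:3,:3];c=-R.T@W[:3,3]
    return c,(np.c_[p,np.ones(len(p))]@F)@R
def plane(n,uv,z):
    c,d=ray(n,uv);return c+d*((z-c[2])/d[:,2])[:,None]
def proj(n,P):
    i=I[n];W=i["world_to_cam"];P=np.atleast_2d(P)
    q=(P@W[:3,:3].T+W[:3,3])@F
    return cv2.projectPoints(q,np.zeros(3),np.zeros(3),i["camera_matrix"],i["distortion"])[0].reshape(-1,2)
def tri(uvt,uvs):
    c1,d1=ray("top",[uvt]);c2,d2=ray("side",[uvs]);d1=d1[0]/np.linalg.norm(d1);d2=d2[0]/np.linalg.norm(d2)
    k=np.linalg.lstsq(np.c_[d1,-d2],c2-c1,rcond=None)[0]
    a=c1+k[0]*d1;b=c2+k[1]*d2
    return (a+b)/2,np.linalg.norm(a-b)
E
python3 - <<'E'
from h import *
t=cv2.imread("pics/top0.png").astype(int);b,g,r=t[...,0],t[...,1],t[...,2]
hsv=cv2.cvtColor(t.astype(np.uint8),cv2.COLOR_BGR2HSV)
for nm,(u,v) in dict(A=(222,233),B=(279,203),C=(325,232),D=(384,235)).items():
    w=np.zeros(b.shape,bool);w[v-24:v+24,u-22:u+22]=1
    steel=w&(b-r>-6)&(b>90); brass=w&(r-b>75)
    n,l,st,ce=cv2.connectedComponentsWithStats(steel.astype(np.uint8),connectivity=8)
    k=1+np.argmax(st[1:,4]);ys,xs=np.nonzero(l==k)
    pw=plane("top",np.c_[xs,ys],0.004)[:,:2]*1000
    (c,wh,a)=cv2.minAreaRect(pw.astype(np.float32))
    n2,l2,s2,c2=cv2.connectedComponentsWithStats(brass.astype(np.uint8))
    print(nm,st[k,4],"plate rect",np.array(c),np.array(wh),a,"mean",pw.mean(0))
    # case top
    wt=w&(l==k)&(b>190)
    ys,xs=np.nonzero(wt)
    if len(xs)>5:
        pc=plane("top",np.c_[xs,ys],0.028)[:,:2]*1000;print("  case",len(xs),[np.round(np.array(q),1) for q in cv2.minAreaRect(pc.astype(np.float32))])
    for j in range(1,n2):
        if s2[j,4]>2: print("  brass px",s2[j,4],c2[j],plane("top",[c2[j]],0.041)[0]*1000,plane("top",[c2[j]],0.017)[0]*1000)
# sample colours
for p in [(222,240),(218,225),(190,150),(190,165),(340,145),(330,142),(205,175),(300,230),(340,160)]: print(p,t[p[1],p[0]])
E
```

```text
A 156 plate rect [422.582  314.3637] [25.2808 72.2112] 83.28840637207031 mean [426.1061 313.929 ]
  case 25 [array([422.1, 311. ]), array([ 8.8, 41.8]), np.float64(67.5)]
  brass px 7 [220.     228.2857] [438.9978 312.8193  41.    ] [438.3498 317.8567  17.    ]
  brass px 9 [217.3333 244.6667] [395.5408 319.2456  41.    ] [393.9857 324.417   17.    ]
B 149 plate rect [509.5359 162.6647] [27.8229 71.5775] 49.07634735107422 mean [508.9938 159.9692]
  case 62 [array([508.1, 160.1]), array([25.2, 70.1]), np.float64(49.1)]
  brass px 7 [281.     198.2857] [520.3548 151.9137  41.    ] [521.4052 153.5921  17.    ]
  brass px 11 [270.1818 211.0909] [486.052  180.1562  41.    ] [486.3863 182.4242  17.    ]
C 152 plate rect [438.1967  31.3268] [26.8549 70.6315] 53.58961868286133 mean [439.4713  29.7522]
  case 68 [array([437.6,  31.2]), array([26.1, 67.7]), np.float64(56.8)]
  brass px 7 [325.2857 232.    ] [432.0993  33.4204  41.    ] [431.3074  32.6253  17.    ]
  brass px 32 [318.2812 242.25  ] [404.7989  51.7341  41.    ] [403.4371  51.3212  17.    ]
D 167 plate rect [ 431.7754 -126.6683] [72.4711 27.962 ] 28.302162170410156 mean [ 436.2824 -125.0457]
  case 86 [array([ 434.2, -122.8]), array([68.6, 25.9]), np.float64(29.4)]
  brass px 7 [387.2857 236.    ] [ 422.7584 -132.064    41.    ] [ 421.7714 -136.3137   17.    ]
  brass px 31 [391.8065 246.4194] [ 395.0928 -144.3815   41.    ] [ 393.5283 -148.8883   17.    ]
(222, 240) [156 159 161]
(218, 225) [159 167 171]
(190, 150) [139 141 141]
(190, 165) [78 78 80]
(340, 145) [152 156 156]
(330, 142) [154 158 158]
(205, 175) [116 118 119]
(300, 230) [174 194 203]
(340, 160) [116 119 119]
```

```bash
python3 - <<'E'
from h import *
t=cv2.imread("pics/top0.png").astype(int);b,g,r=t[...,0],t[...,1],t[...,2]
for nm,(u,v) in dict(N=(190,150),P=(335,144)).items():
    c0=t[v,u]
    m=(np.abs(t-c0).max(-1)<11).astype(np.uint8); m=cv2.morphologyEx(m,cv2.MORPH_OPEN,np.ones((3,3)))
    n,l,st,_=cv2.connectedComponentsWithStats(m,connectivity=4)
    k=l[v,u];ys,xs=np.nonzero(l==k)
    pw=plane("top",np.c_[xs,ys],0.198)*1000
    R=cv2.minAreaRect(pw[:,:2].astype(np.float32))
    print(nm,st[k],[np.round(np.array(q),1) for q in R]);print(cv2.boxPoints(R))
    # front edge line of the ledge: lowest px per column
    cols=np.unique(xs)[3:-3]; low=np.array([[x,ys[xs==x].max()+.5] for x in cols]); top=np.array([[x,ys[xs==x].min()-.5] for x in cols])
    for e in(low,top):
        q=plane("top",e,0.198)[:,:2]*1000; vx,vy,x0,y0=cv2.fitLine(q.astype(np.float32),cv2.DIST_HUBER,0,.01,.01).ravel(); print("  edge dir",np.degrees(np.arctan2(-vx,vy) if vy>0 else np.arctan2(vx,-vy)),(x0,y0),np.c_[q[[0,-1]]])
a=cv2.imread("pics/top0.png")
z=[cv2.resize(a[y:y+66,x:x+100],None,fx=8,fy=8,interpolation=cv2.INTER_CUBIC)[:300+228] for x,y in((145,140),(300,128))]
cv2.imwrite("pics/c3.png",cv2.resize(np.vstack([z[0],z[1]]),(600,int(600*1056/800)))[:600*2] if 0 else np.vstack([cv2.resize(q,(450,297),interpolation=cv2.INTER_AREA) for q in z]))
E
```

```text
N [160 143  54  15 674] [array([623.1, 361.8]), array([ 30.9, 124.2]), np.float64(1.8)]
[[605.7771 423.4264]
 [609.6349 299.2689]
 [640.5028 300.228 ]
 [636.645  424.3855]]
  edge dir 0.90246344 (np.float32(609.59955), np.float32(381.8482)) [[607.5175 416.3473]
 [615.2597 306.5574]]
  edge dir 0.30160496 (np.float32(638.08356), np.float32(382.717)) [[637.9107 417.3404]
 [640.8909 307.2197]]
P [314 128  55  23 642] [array([652.3,   4.5]), array([ 29. , 126.6]), np.float64(13.0)]
[[623.9896  62.9271]
 [652.4202 -60.4235]
 [680.6541 -53.916 ]
 [652.2235  69.4346]]
  edge dir 14.060082 (np.float32(638.26074), np.float32(4.506491)) [[624.7953  59.4948]
 [652.0945 -51.6054]]
  edge dir 13.441864 (np.float32(666.8754), np.float32(3.1123118)) [[655.1125  59.8055]
 [680.2872 -51.531 ]]
```

View pics/c3.png

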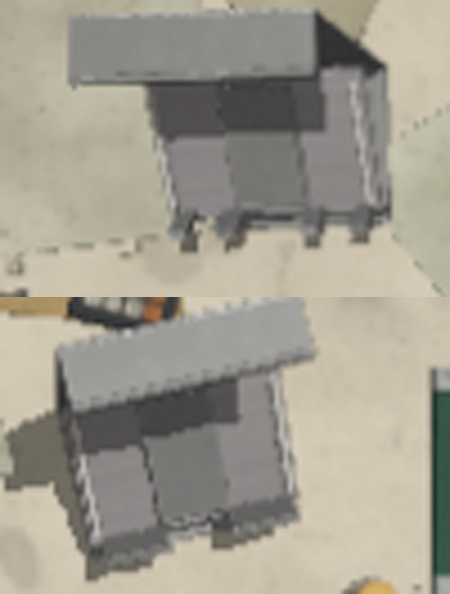

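The crop shows the notched rack's four lip teeth, with bottoms at about (185..360, 245). The plain rack's two lips run from (88,578) to (298,518). Next is a zoomed side view of both racks, to triangulate lip and ledge corners.

```bash
python3 - <<'E'
from h import *
s=cv2.imread("pics/side0.png")
z=[cv2.resize(s[y:y+98,x:x+66],None,fx=6,fy=6,interpolation=cv2.INTER_CUBIC) for x,y in((204,170),(270,122))]
cv2.imwrite("pics/c4.png",np.hstack(z))
for n in I: W=I[n]["world_to_cam"];print(n,-W[:3,:3].T@W[:3,3])
t=cv2.imread("pics/top0.png")
g=cv2.cvtColor(t,cv2.COLOR_BGR2GRAY)
for x in (183,187,193,197,214,218,223,226): print(x,g[176:200,x])
for x in (322,326,330,334,350,354,358,362): print(x,g[166:196,x])
# subpixel ledge edges: gradient peak down columns
for nm,xs,rows in(("N",range(164,212),(150,162)),("Nb",range(164,212),(139,147)),("P",range(318,364),None)):
    P=[]
    for x in xs:
        a,b=rows if rows else (int(152-(x-316)*.236)-4,int(152-(x-316)*.236)+5)
        d=np.abs(np.diff(g[a:b,x].astype(float)));k=int(d.argmax());
        w=d[max(k-1,0):k+2];P.append([x,a+.5+(w*np.arange(max(k-1,0),max(k-1,0)+len(w))).sum()/w.sum()])
    q=plane("top",P,.198)[:,:2]*1000;vx,vy,x0,y0=cv2.fitLine(q.astype(np.float32),cv2.DIST_HUBER,0,.01,.01).ravel()
    print(nm,"yaw",np.degrees(np.arctan(-vx/vy)),x0,y0)
E
```

```text
side [-0.1558  1.1747  0.7232]
top [0.47   0.0715 1.1907]
183 [127 128 127 128 122 107 122 147 173 183 156 146 141 123 111 125 146 165
 177 179 176 175 175 177]
187 [134 134 135 135 138 135 133 134 135 135 123 108  91  68  63  84  94  97
  96  97 157 179 178 176]
193 [135 135 134 136 137 135 133 135 136 135 134 130  98 109 110 119 138 164
 174 180 186 191 191 192]
197 [118 117 117 118 119 122 123 119 115 114 108 100 100 102  90  84 101  99
  96 159 184 191 194 194]
214 [135 133 134 136 137 137 135 134 129 129 115 101 102 103 128 141 120 104
 103 169 192 194 193 193]
218 [135 133 134 135 135 135 134 135 134 135 128  93 121 126 172 196 193 193
 194 196 196 195 196 195]
223 [134 133 134 134 136 137 133 133 134 135 124 100 101 106 119 126 140 120
 171 197 196 197 197 196]
226 [151 166 177 171 167 172 174 164 149 119 100 101  98  91 100 109 107 105
 171 195 195 197 197 198]
322 [138 136 134 133 135 137 137 137 137 139 137 134 119 133 150 142 119  86
  66  78  99 104 105 106 174 196 194 196 196 198]
326 [137 134 135 135 138 137 137 138 141 137 135 136 137 138 124 104  99  99
  99 119 119  
[... 203 characters left out ...]
  96 121 131 121 104  97  98  99 113
 119 139 185 198 198 197 198 198 197 198 198 198]
350 [135 137 121 107 118 126 126 127 129 102  68  72  76  75  98 106 105 105
 174 197 197 197 195 196 194 193 195 195 196 198]
354 [135 137 138 138 136 134 136 114  99  99  99  99 117 120 110 107 120 177
 196 195 195 196 194 195 194 194 197 197 196 195]
358 [137 138 138 137 137 136 129 108  97  98 100 110 117 111 106 176 200 199
 198 197 196 194 194 194 195 194 194 193 193 193]
362 [120 121 130 126 127 126 109  98  98  98 109 117 141 187 200 199 198 196
 196 196 194 195 195 196 195 192 193 194 193 193]
N yaw 3.252342 605.65344 362.55957
Nb yaw 1.8160968 639.7896 369.21707
P yaw 14.130716 632.0778 7.9264235
```

View pics/c4.png

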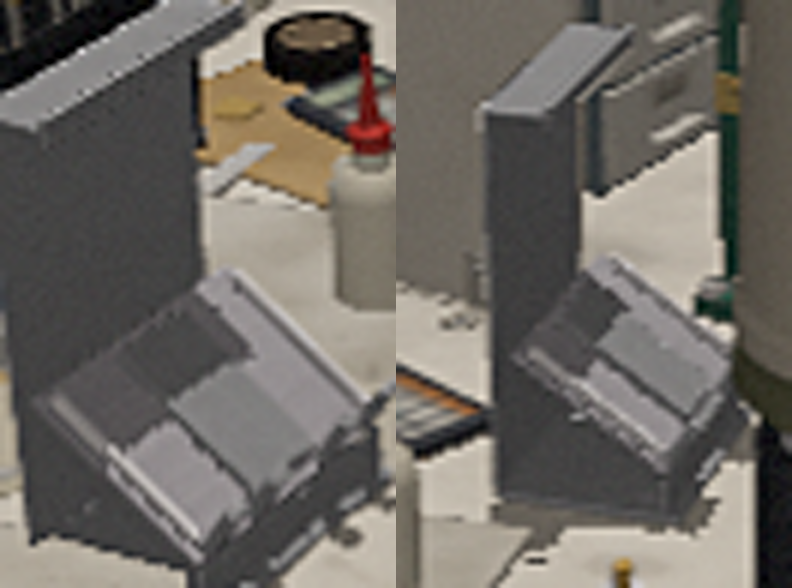

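The side crop shows the tray tops, lips and ledge ends clearly. N's near ledge corner is at (35,130), and its near lip corner is at about (200,560). P's near ledge corner is at (490,108). I'll refine with row profiles through the lips.

```bash
python3 - <<'E'
from h import *
t=cv2.imread("pics/top0.png");g=cv2.cvtColor(t,cv2.COLOR_BGR2GRAY)
print("N cols 178..232");
for r in (176,180,183,190,192,193): print(r,g[r,178:233])
# plain: rows along tilted line
print("P")
for r0 in (166,170,187): 
    xs=np.arange(308,374); rr=r0-(xs-320)*.245
    print(r0,cv2.remap(g,xs[None].astype(np.float32),rr[None].astype(np.float32),cv2.INTER_LINEAR)[0])
# ledge corners both views
for nm,ut,us in (("N near front",(160,158.3),(204+35/6,170+131/6)),("N far front",(215.7,157.4),(204+243/6,170+16/6)),
  ("P near front",(314.8,152.2),None)):
    print(nm,plane("top",[ut],.198)*1000, tri(ut,us) if us else "")
# tray plane intersection for lip base
def onplane(uv,o,yaw,off=0):
    R=np.array([[np.cos(yaw),-np.sin(yaw),0],[np.sin(yaw),np.cos(yaw),0],[0,0,1]])
    nrm=R@[-np.sin(.6),0,np.cos(.6)];p0=np.array(o)+[0,0,.055]+nrm*off
    c,d=ray("top",uv);k=((p0-c)@nrm)/(d@nrm);X=c+d*k[:,None]
    L=(X-[o[0],o[1],0])@R; return L*1000, L[:,0]*1000/np.cos(.6)
for nm,o,yaw,uv in (("P",(.6163,-.0041,0),np.radians(13.6),[(326,180.3),(330,179.4),(354,172.8),(358,172.5),(362,171.5)]),
   ("N",(.586,.361,0),np.radians(1.8),[(187,186.5),(214,185.9),(223,186.3)])):
    L,s=onplane(uv,o,yaw);print(nm,"lip base in rack frame, slope coord",np.c_[L,s])
E
```

```text
N cols 178..232
176 [178 176 155 173 123 127 134 134 134 134 136 134 135 135 135 135 135 122
 121 118 118 117 117 117 119 119 119 120 118 118 118 119 120 102 108 136
 135 134 134 136 135 134 135 133 134 134 133 158 151 137 109 133 144 179
 191]
180 [174 175 171 142 176 122 131 135 135 138 137 136 136 137 136 137 136 135
 115 119 117 118 117 117 117 118 117 118 117 119 119 119 119 123 112 117
 137 137 136 137 135 135 136 135 136 136 136 121 167 132 136 134 142 144
 178]
183 [176 172 169 172 170 147 125 132 134 134 135 134 135 135 135 135 135 135
 133 119 116 118 117 116 117 117 116 116 117 120 120 120 119 118 108 120
 134 134 135 133 135 134 134 134 134 133 134 134 164 159 138 103 137 110
 168]
190 [172 171 173 176 153 111 102 103  97  63 174 174 173 155 128 110 101 108
 105  90  72  77  89 115 112 108 125 150 150 149 149 147 145 139 129 127
 128 102  83 147 172 172 170 171 146 119 117 119 100  95 153 168 188 186
 180]
192 [146 147 168 176 165 146 140 140  99  94  96 152 175 173 172 138 126 133
 112 101  93 126 188 191 193 192 193 193 192 192 192 191 190 185 154 121
 120 109 145 185 1
[... 1066 characters left out ...]
120 125 116 158 202 202 202 202 202 202 199]
N near front [[603.277 423.293 198.   ]] (array([0.6033, 0.422 , 0.2036]), np.float64(0.0019317340978313685))
N far front [[606.3038 293.0944 198.    ]] (array([0.6071, 0.2935, 0.1999]), np.float64(0.002623054742473185))
P near front [[620.7758  64.5318 198.    ]] 
P lip base in rack frame, slope coord [[-35.9022  46.281   30.438  -43.5001]
 [-35.9431  35.2356  30.41   -43.5496]
 [-33.1724 -31.7344  32.3055 -40.1927]
 [-34.707  -42.5933  31.2557 -42.052 ]
 [-34.4912 -53.7523  31.4033 -41.7905]]
N lip base in rack frame, slope coord [[-34.7181  46.4405  31.2481 -42.0655]
 [-34.6927 -26.7556  31.2655 -42.0346]
 [-36.2113 -50.8221  30.2265 -43.8746]]
```

```bash
cat >> h.py <<'E'
def Rz(y): return np.array([[np.cos(y),-np.sin(y),0],[np.sin(y),np.cos(y),0],[0,0,1]])
def onplane(n,uv,o,yaw,off=0):
    R=Rz(yaw);nrm=R@[-np.sin(.6),0,np.cos(.6)];p0=np.array([o[0],o[1],.055])+nrm*off
    c,d=ray(n,uv);X=c+d*(((p0-c)@nrm)/(d@nrm))[:,None]
    return (X-[o[0],o[1],0])@R*1000
E
python3 - <<'E'
from h import *
N=((.586,.361),np.radians(1.8));P=((.6163,-.0041),np.radians(14))
print("N land left(+21.25)",onplane("top",[(194.7,176),(195.8,180),(196.6,183)],*N,.006)[:,:2])
print("N land right(-21.25)",onplane("top",[(212.3,176),(213.4,180),(213.4,183)],*N,0)[:,:2])
print("N rib0 floor(56.75)",onplane("top",[(181.8,176),(183.3,180),(183.9,183)],*N,0)[:,:2])
print("N notch edges top26: 47.75,30.25,-30.25,-47.75",onplane("top",[(187.5,190),(191.5,190),(216.5,190),(221.7,190)],*N,.022)[:,:2])
f=lambda r0,i:(308+i,r0-(308+i-320)*.245)
print("P land left floor(21.25)",onplane("top",[f(166,23.2),f(170,24.3)],*P,0)[:,:2])
print("P land right top(-21.25)",onplane("top",[f(166,39.9),f(170,40.6)],*P,.006)[:,:2])
print("P rib1 floor(-56.75)",onplane("top",[f(166,52.2),f(170,52.3)],*P,0)[:,:2])
print("P rib0 (56.75)",onplane("top",[f(166,11.2),f(170,11.7)],*P,.003)[:,:2])
E
```

```text
N land left(+21.25) [[ -9.3502  18.7012]
 [-19.3553  17.6706]
 [-26.9293  16.9607]]
N land right(-21.25) [[ -9.6401 -26.3065]
 [-19.7034 -27.5933]
 [-27.2777 -26.352 ]]
N rib0 floor(56.75) [[ -7.9231  54.9567]
 [-18.014   53.0276]
 [-25.6242  52.9876]]
N notch edges top26: 47.75,30.25,-30.25,-47.75 [[-45.525   39.6549]
 [-45.7452  29.0078]
 [-47.1076 -37.3422]
 [-47.3883 -51.1086]]
P land left floor(21.25) [[ 3.0369 24.1257]
 [-6.5566 23.1205]]
P land right top(-21.25) [[  2.6963 -20.5345]
 [ -6.8613 -20.689 ]]
P rib1 floor(-56.75) [[  3.776  -54.8794]
 [ -5.8648 -53.5656]]
P rib0 (56.75) [[ 2.3761 56.8456]
 [-7.1957 57.6493]]
```

```bash
cat >> h.py <<'E'
from scipy.spatial.transform import Rotation as Ro
N=(np.array([.5855,.3572,0]),np.radians(2.5));P=(np.array([.6159,-.0026,0]),np.radians(14.))
S0=-4.3e-3
def bay(rack,k):
    o,y=rack;R=Rz(y)@Ro.from_euler("y",-.6).as_matrix()   # cols: up slope, y, out of floor
    p=o+Rz(y)@np.array([S0*np.cos(.6),.039*(1-2*k),.055+S0*np.sin(.6)]);return p,R
FL=np.diag([-1,1,-1.])
def inbay(b,x,y,z): p,R=b;return p+R@(np.array([x,y,z])/1000),R@FL
def down(x,y,z,deg): return np.array([x,y,z])/1000,Rz(np.radians(deg))@FL
def now(): s=robot.sense();return s["tcp_pos"],Ro.from_euler("xyz",s["orientation"]).as_matrix()
def plan(*ts,start=None):
    p,R=start or now()
    for q,Q in ts:
        v=R.T@(q-p)*1000;w=Ro.from_matrix(R.T@Q).as_rotvec()
        print("move",np.round(v,1),np.round(w,3),"rows",max(np.linalg.norm(v)/41.7,np.degrees(np.linalg.norm(w))/7.16).round(1))
        p,R=q,Q
E
python3 - <<'E'
from h import *
print("knob A",tri((220,228.3),(299.3,254.3)),"knob B",tri((281,198.3),(307.7,217)))
b=bay(P,0);print(b[0],bay(P,1)[0],bay(N,0)[0],bay(N,1)[0])
plan(down(422.6,314.4,80,-11),down(422.6,314.4,17,-11))
E
```

```text
knob A (array([0.4386, 0.3143, 0.0335]), np.float64(0.00032278434622657617)) knob B (array([0.5202, 0.1521, 0.0342]), np.float64(0.0009792634404949458))
[0.603  0.0344 0.0526] [ 0.6219 -0.0413  0.0526] [0.5803 0.396  0.0526] [0.5837 0.3181 0.0526]
move [-343.5 -225.   158.8] [-0.002  0.    -0.029] rows 10.6
move [ 0.  0. 63.] [0. 0. 0.] rows 1.5
```

{"api": "drive_tool", "payload": {
  "commands": [
    [[0.7,-172,-112,0,0,0,0],[0.7,-344,-225,20,0,0,-0.029],[0.7,-344,-225,20,0,0,-0.029],[0.7,-344,-225,20,0,0,-0.029],[0.7,-344,-225,20,0,0,-0.029],[0.7,-344,-225,20,0,0,-0.029],[0.7,-344,-225,20,0,0,-0.029],[0.7,-344,-225,20,0,0,-0.029]]
  ]
}}

```text
clock: 0.77
tcp_pos: [0.3697, 0.3691, 0.2232]
orientation: [-3.141, -0.0, 2.95]
ft_force: [0.3, 0.3, -0.5]
finger_gap: 0.0599
finger_force: 0.0
```

{"api": "drive_tool", "payload": {
  "commands": [
    [[0.7,-65,-43,0,0,0,0],[0.7,-65,-43,0,0,0,0],[0.7,-65,-43,0,0,0,0],[0.7,-65,-43,120,0,0,0],[0.7,-65,-43,120,0,0,0],[0.7,-65,-43,120,0,0,0],[0.7,-65,-43,120,0,0,0],[0.7,-65,-43,120,0,0,0]]
  ]
}}

```text
clock: 1.43
tcp_pos: [0.4231, 0.3155, 0.1023]
orientation: [-3.137, -0.003, 2.95]
ft_force: [0.8, 0.1, -0.1]
finger_gap: 0.0599
finger_force: 0.0
```

{"api": "drive_tool", "payload": {
  "commands": [
    [[0.7,0,0,30,0,0,0],[0.7,0,0,60,0,0,0],[0.7,0,0,80,0,0,0],[0.7,0,0,86,0,0,0],[0.7,0,0,86,0,0,0],[0.1,0,0,86,0,0,0],[0.1,0,0,86,0,0,0],[0.1,0,0,86,0,0,0]]
  ],
  "newtons": 40
}}

```text
clock: 2.1
tcp_pos: [0.4256, 0.3174, 0.0196]
orientation: [3.139, 0.002, 2.95]
ft_force: [0.3, 0.6, -1.2]
finger_gap: 0.0243
finger_force: 0.0
```

{"api": "drive_tool", "payload": {
  "commands": [
    [[0.1,0,0,0,0,0,0],[0.1,0,0,0,0,0,0],[0.1,0,0,0,0,0,0],[0.1,0,0,-10,0,0,0],[0.1,0,0,-40,0,0,0],[0.1,0,0,-70,0,0,0],[0.1,0,0,-100,0,0,0],[0.1,0,0,-130,0,0,0]]
  ]
}}

```text
clock: 2.77
tcp_pos: [0.4242, 0.316, 0.1499]
orientation: [3.142, 0.0, 2.95]
ft_force: [-0.2, 0.5, -1.0]
finger_gap: 0.0214
finger_force: 39.6
```

```bash
python3 - <<'E'
from h import *
s=robot.sense();print(s["clock"],s["tcp_pos"],s["orientation"],s["finger_gap"],s["ft_force"],s["joints"])
b=bay(P,0)
plan(inbay(b,6,0,140),inbay(b,6,0,60))
E
```

```text
2.7667 [0.4242 0.316  0.1499] [3.1415 0.0001 2.9496] 0.021371197743920937 [-0.1954  0.536  -1.0448] [-0.9138  0.2417  0.2489  1.7705 -0.065   1.1372  0.7343]
move [-162.2 -273.7  -21.6] [-0.131 -0.59  -0.423] rows 7.6
move [ 0.  0. 80.] [0. 0. 0.] rows 1.9
```

{"api": "drive_tool", "payload": {
  "commands": [
    [[0.1,-20,-34,-10,-0.016,-0.073,-0.053],[0.1,-40,-68,-20,-0.032,-0.147,-0.106],[0.1,-60,-102,-25,-0.05,-0.22,-0.16],[0.1,-80,-137,-25,-0.065,-0.295,-0.21],[0.1,-100,-171,-25,-0.08,-0.37,-0.265],[0.1,-121,-205,-24,-0.098,-0.44,-0.317],[0.1,-142,-240,-23,-0.115,-0.516,-0.37],[0.1,-162,-274,-22,-0.131,-0.59,-0.423]]
  ]
}}

```text
clock: 3.43
tcp_pos: [0.5258, 0.0295, 0.1705]
orientation: [3.13, 0.574, -2.922]
ft_force: [0.9, 0.8, -2.2]
finger_gap: 0.0209
finger_force: 39.8
```

{"api": "drive_tool", "payload": {
  "commands": [
    [[0.1,0,0,0,0,0,0],[0.1,0,0,0,0,0,0],[0.1,0,0,20,0,0,0],[0.1,0,0,40,0,0,0],[0.1,0,0,60,0,0,0],[0.1,0,0,80,0,0,0],[0.1,0,0,80,0,0,0],[0.1,0,0,80,0,0,0]]
  ]
}}

```text
clock: 4.1
tcp_pos: [0.5675, 0.0462, 0.1012]
orientation: [3.129, 0.567, -2.918]
ft_force: [-0.3, 0.2, -2.5]
finger_gap: 0.0209
finger_force: 39.8
```

```bash
python3 - <<'E'
from h import *
t=robot.snapshot("top");s_=robot.snapshot("side")
cv2.imwrite("pics/t1.png",t);cv2.imwrite("pics/s1.png",s_)
s=robot.sense();print(s["clock"],s["tcp_pos"],s["orientation"],s["finger_gap"],s["ft_force"],s["joints"])
b=bay(P,0);p,R=b;print("TCP in bay",R.T@(s["tcp_pos"]-p)*1000)
plan(inbay(b,6,0,19))
u=proj("side",p)[0].astype(int);v=proj("top",p)[0].astype(int);print(u,v)
z=[cv2.resize(a[c[1]-40:c[1]+40,c[0]-50:c[0]+50],None,fx=4,fy=4,interpolation=cv2.INTER_CUBIC) for a,c in((t,v),(s_,u))]
cv2.imwrite("pics/c5.png",np.hstack(z))
E
```

```text
4.2 [0.5677 0.0451 0.1025] [ 3.1286  0.5689 -2.9192] 0.02085472329452774 [ 0.3211  0.5856 -2.1521] [-0.8415  0.0884  0.802   2.2418 -0.5476  0.3182  2.2148]
TCP in bay [ 2.0894 18.905  59.1095]
move [ -5.5 -18.9  39.9] [ 0.001 -0.031 -0.018] rows 1.1
[305 187] [325 167]
```

View pics/c5.png

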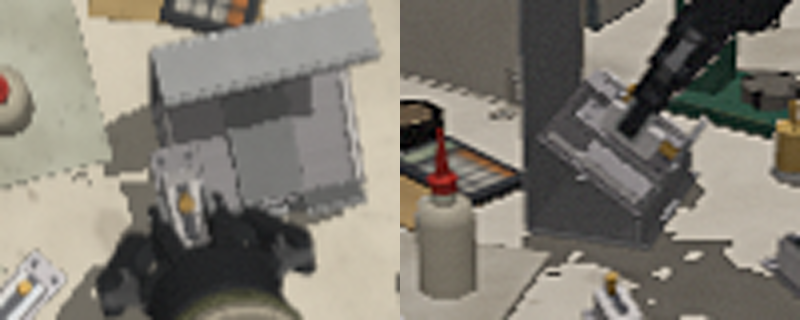

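The view shows the bolt held square over the plain rack, with its knob at crop (185,203). It still stands about 19 mm to the left of bay 0, so I'll correct that and lower it.

{"api": "drive_tool", "payload": {
  "commands": [
    [[0.1,-3,-10,0,0,-0.015,-0.009],[0.1,-5.5,-19,0,0,-0.031,-0.018],[0.1,-5.5,-19,0,0,-0.031,-0.018],[0.1,-5.5,-19,10,0,-0.031,-0.018],[0.1,-5.5,-19,20,0,-0.031,-0.018],[0.1,-5.5,-19,30,0,-0.031,-0.018],[0.1,-5.5,-19,30,0,-0.031,-0.018],[0.1,-5.5,-19,30,0,-0.031,-0.018]]
  ]
}}

```text
clock: 4.87
tcp_pos: [0.5921, 0.0306, 0.0802]
orientation: [3.14, 0.6, -2.9]
ft_force: [-0.9, -0.5, -2.6]
finger_gap: 0.0211
finger_force: 39.8
```

```bash
cat >> h.py <<'E'
def st(b=None):
    s=robot.sense();print(s["clock"],s["tcp_pos"],s["orientation"],"gap",s["finger_gap"],"F",s["ft_force"],"T",s["wrist_torque"],"q",s["joints"])
    if b: p,R=b;print("TCP in bay",R.T@(s["tcp_pos"]-p)*1000,"F bay",R.T@s["ft_force"],"rot err",Ro.from_matrix((R@FL).T@now()[1]).as_rotvec())
def look(name,c,f=6,w=66,h=60,cams=("top","side")):
    z=[]
    for n in cams:
        a=robot.snapshot(n);cv2.imwrite(f"pics/{name}_{n}.png",a);u=proj(n,c)[0].astype(int)
        z.append(cv2.resize(a[u[1]-h//2:u[1]+h//2,u[0]-w//2:u[0]+w//2],None,fx=f,fy=f,interpolation=cv2.INTER_CUBIC)); print(n,"crop origin",u-[w//2,h//2])
    cv2.imwrite(f"pics/{name}.png",np.hstack(z))
E
python3 - <<'E'
from h import *
b=bay(P,0);st(b);plan(inbay(b,6,0,19));look("d1",b[0])
E
```

```text
4.8667 [0.5921 0.0306 0.0802] [ 3.1401  0.6003 -2.8998] gap 0.021127356201945727 F [-0.8554 -0.4725 -2.6318] T [-0.2343  0.7925 -0.0253] q [-0.6339  0.1915  0.6503  2.223  -0.9665  0.2896  2.6588]
TCP in bay [ 6.0915 -1.0771 29.2657] F bay [-2.2654 -0.2515 -1.6389] rot err [-0.0001 -0.0003  0.0021]
move [ 0.1  1.1 10.3] [ 0.     0.    -0.002] rows 0.2
top crop origin [292 137]
side crop origin [272 157]
```

View pics/d1.png

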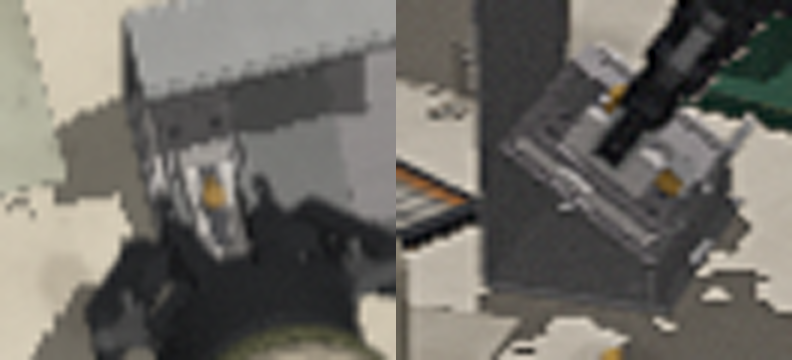

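```bash
python3 - <<'E'
from h import *
b=bay(P,0);p,R=b
f=lambda *a: p+R@(np.array(a)/1000)
print("pred top tail holes mid",proj("top",f(38,0,14)),"knob",proj("top",f(20,0,49)),"meas (324.7,158.2),(327.3,169)")
print("side knob pred",proj("side",f(20,0,47)),"meas",272+(617-396)/6,157+97/6)
print("land left edge floor col on same slope x=38",proj("top",f(30,-17.75,6)),"rib",proj("top",f(30,17.75,6)))
E
```

```text
pred top tail holes mid [[323.9704 156.9798]] knob [[327.3874 169.2201]] meas (324.7,158.2),(327.3,169)
side knob pred [[308.6062 172.2718]] meas 308.8333333333333 173.16666666666666
land left edge floor col on same slope x=38 [[330.6774 156.7976]] rib [[317.3749 159.9173]]
```

The measured knob position matches the prediction to within 1 px in both views. The bolt is centred in the bay, about 10 mm above the floor. Lowering it now.

{"api": "drive_tool", "payload": {
  "commands": [
    [[0.1,0,1,3,0,0,0],[0.1,0,1,6,0,0,0],[0.1,0,1,8,0,0,0],[0.1,0,1,9,0,0,0],[0.1,0,1,10,0,0,0],[0.1,0,1,11,0,0,0],[0.1,0,1,11,0,0,0],[0.1,0,1,11,0,0,0]]
  ],
  "newtons": 25
}}

```text
clock: 5.63
tcp_pos: [0.5983, 0.033, 0.0728]
orientation: [3.137, 0.604, -2.901]
ft_force: [-29.5, -2.2, 33.5]
finger_gap: 0.0208
finger_force: 49.2
```

```bash
python3 - <<'E'
from h import *
st(bay(P,0))
E
```

```text
5.6333 [0.5983 0.033  0.0728] [ 3.1374  0.6039 -2.901 ] gap 0.02075310952682344 F [-29.4826  -2.1923  33.5291] T [0.5399 1.8295 0.7612] q [-0.5936  0.2186  0.6074  2.2147 -1.049   0.2824  2.7328]
TCP in bay [ 7.378  -0.1525 19.507 ] F bay [-5.116   5.0053 44.1249] rot err [-0.0021 -0.0039  0.0031]
```

{"api": "drive_tool", "payload": {
  "commands": [
    [[0.1,0,0,-1,0,0,0],[0.1,2,0,-1,0,0,0],[0.1,4,0,-1,0,0,0],[0.1,5,0,-1,0,0,0],[0.1,6,0,-1,0,0,0],[0.1,7,0,-1,0,0,0],[0.1,8,0,-1,0,0,0],[0.1,8,0,-1,0,0,0]]
  ]
}}

```text
clock: 6.3
tcp_pos: [0.595, 0.0314, 0.0706]
orientation: [-3.141, 0.608, -2.899]
ft_force: [6.0, 2.9, 8.9]
finger_gap: 0.0205
finger_force: 43.7
```

```bash
python3 - <<'E'
from h import *
st(bay(P,0))
E
```

```text
6.3 [0.595  0.0314 0.0706] [-3.1408  0.6082 -2.8987] gap 0.020539600923622704 F [5.9765 2.8882 8.8838] T [ 0.5223 -1.3127  0.1041] q [-0.5778  0.2135  0.5897  2.2275 -1.0785  0.2677  2.7679]
TCP in bay [ 3.1397 -0.9946 19.718 ] F bay [10.3789  1.3565  3.6633] rot err [ 0.0016 -0.0082  0.0012]
```

{"api": "drive_tool", "payload": {
  "commands": [
    [[0.1,1,0,0,0,0,0],[0.1,2,0,0,0,0,0],[0.1,3,0,0,0,0,0],[0.1,3,0,0,0,0,0],[0.1,3,0,0,0,0,0],[0.1,3,0,0,0,0,0],[0.1,3,0,0,0,0,0],[0.1,3,0,0,0,0,0]]
  ]
}}

```text
clock: 6.97
tcp_pos: [0.5947, 0.0313, 0.0708]
orientation: [-3.14, 0.612, -2.898]
ft_force: [10.8, 4.3, 9.2]
finger_gap: 0.0212
finger_force: 43.4
```

```bash
python3 - <<'E'
from h import *
st(bay(P,0))
p=bay(P,0)[0];look("e1",p)
E
```

```text
6.9667 [0.5947 0.0313 0.0708] [-3.1401  0.6119 -2.8979] gap 0.02118529537596786 F [10.7893  4.3075  9.203 ] T [ 0.9103 -2.6399  0.19  ] q [-0.5705  0.2111  0.5816  2.2308 -1.0926  0.2631  2.7838]
TCP in bay [ 2.967  -0.965  20.0133] F bay [14.6967  1.5693  1.096 ] rot err [ 0.0019 -0.0119  0.0005]
top crop origin [292 137]
side crop origin [272 157]
```

View pics/e1.png

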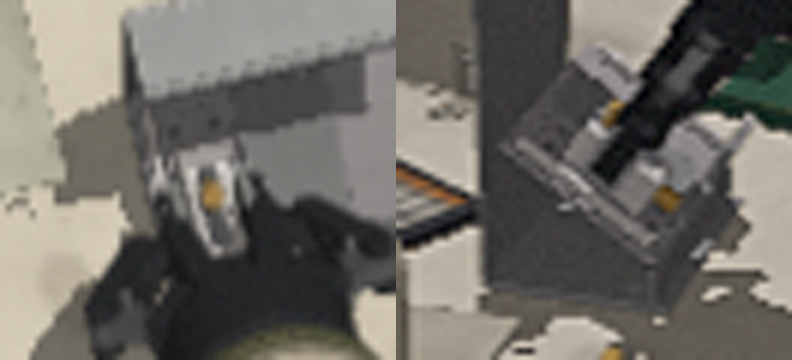

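```bash
python3 - <<'E'
from h import *
p,R=bay(P,0);f=lambda *a: p+R@(np.array(a)/1000)
for x in (14,17,20): print(x,proj("top",f(x,-1,40)),proj("side",f(x,-1,37)))
for n in ("d1","e1"):
    for c in ("top","side"):
        a=cv2.imread(f"pics/{n}_{c}.png").astype(int);m=(a[...,2]-a[...,0]>60)
        o=(292,137) if c=="top" else (272,157)
        m2=np.zeros(m.shape,np.uint8);m2[o[1]:o[1]+55,o[0]:o[0]+60]=m[o[1]:o[1]+55,o[0]:o[0]+60]
        k,l,s,ce=cv2.connectedComponentsWithStats(m2);print(n,c,[(tuple(ce[i].round(1)),s[i,4]) for i in range(1,k) if s[i,4]>3])
E
```

```text
14 [[327.5973 169.5543]] [[308.5456 175.7724]]
17 [[327.3956 168.5374]] [[307.7274 175.134 ]]
20 [[327.1934 167.5175]] [[306.9092 174.4956]]
d1 top [((np.float64(327.0), np.float64(169.0)), np.int32(9))]
d1 side [((np.float64(308.5), np.float64(172.0)), np.int32(4)), ((np.float64(276.5), np.float64(187.6)), np.int32(14)), ((np.float64(317.0), np.float64(187.0)), np.int32(7))]
e1 top [((np.float64(327.0), np.float64(169.0)), np.int32(9))]
e1 side [((np.float64(276.5), np.float64(187.6)), np.int32(14)), ((np.float64(316.8), np.float64(189.8)), np.int32(6))]
```

{"api": "drive_tool", "payload": {
  "commands": [
    [[0.35,0,0,0,0,0,0],[0.35,0,0,0,0,0,0],[0.35,0,0,0,0,0,0],[0.35,0,0,-20,0,0,0],[0.35,0,0,-50,0,0,0],[0.35,0,0,-80,0,0,0],[0.35,0,0,-100,0,0,0],[0.35,0,0,-100,0,0,0]]
  ]
}}

```text
clock: 7.73
tcp_pos: [0.5376, 0.0217, 0.1381]
orientation: [3.134, 0.595, -2.897]
ft_force: [-0.9, 0.6, -0.1]
finger_gap: 0.0297
finger_force: 0.0
```

```bash
python3 - <<'E'
from h import *
st(bay(P,0));plan(down(509.5,162.7,180,-41+180),down(509.5,162.7,180,-41))
look("f1",bay(P,0)[0])
E
```

```text
7.7333 [0.5376 0.0217 0.1381] [ 3.1337  0.5953 -2.8966] gap 0.029658274106422848 F [-0.8932  0.5974 -0.0719] T [-0.1318  0.5808  0.0827] q [-0.7764 -0.1081  0.7464  2.2903 -0.1864  0.3569  1.9628]
TCP in bay [ -6.6725   3.5672 108.1701] F bay [-0.6366  0.7958  0.3484] rot err [-0.0083  0.0047 -0.0005]
move [-29.3 143.8 -29.7] [-0.641  0.344 -2.102] rows 17.8
move [0. 0. 0.] [0.    0.    3.142] rows 25.1
top crop origin [292 137]
side crop origin [272 157]
```

View pics/f1.png

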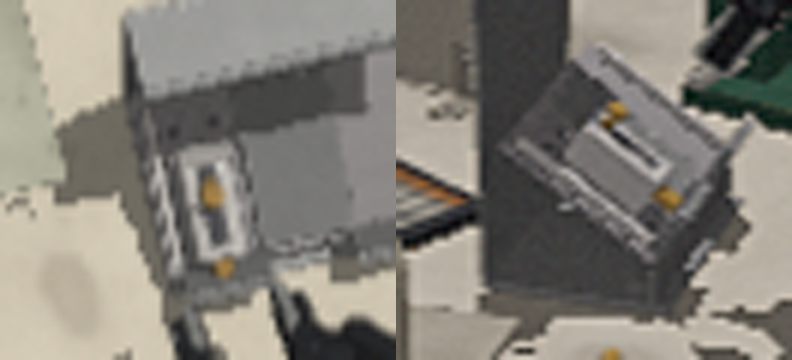

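The bolt lies in bay 0 of the plain rack, knob at crop (212,192) and rod end at (225,267), next to the lip. That was my tenth and last picture, so I'll check numerically from here on.

```bash
cat >> h.py <<'E'
def brass(a,n,c,w=30,h=30,th=60):
    u=proj(n,c)[0].astype(int);m=np.zeros(a.shape[:2],np.uint8)
    q=a.astype(int);m0=(q[...,2]-q[...,0]>th).astype(np.uint8);y,x=max(u[1]-h,0),max(u[0]-w,0)
    m[y:u[1]+h,x:u[0]+w]=m0[y:u[1]+h,x:u[0]+w]
    k,l,s,ce=cv2.connectedComponentsWithStats(m)
    return [(tuple(ce[i].round(1)),s[i,4]) for i in range(1,k) if s[i,4]>3]
def chk(name,b,slide,dx=(0,)):
    p,R=b;f=lambda *a: p+R@(np.array(a)/1000)
    for n in("top","side"):
        print(n,"meas",brass(cv2.imread(f"pics/{name}_{n}.png"),n,p,20,24))
        for x in dx: print("   pred dx",x,"knob",proj(n,f(x+14-slide,0,38))[0].round(1),"rod mid",proj(n,f(x+(-23-35-slide)/2,0,19))[0].round(1))
E
python3 - <<'E'
from h import *
chk("f1",bay(P,0),0,(0,4))
# gray profile along bay centre line offset, top view, from case end to past lip
p,R=bay(P,0);a=cv2.cvtColor(cv2.imread("pics/f1_top.png"),cv2.COLOR_BGR2GRAY);a0=cv2.cvtColor(cv2.imread("pics/top0.png"),cv2.COLOR_BGR2GRAY)
for y in(-11,9,11):
    xs=np.arange(-46,-24,2.);uv=np.array([proj("top",p+R@np.array([x,y-1,4])/1000)[0] for x in xs]).astype(np.float32)
    for im in(a,a0): print(y,cv2.remap(im,uv[None,:,0],uv[None,:,1],cv2.INTER_LINEAR)[0])
E
```

```text
top meas [((np.float64(326.9), np.float64(168.8)), np.int32(10)), ((np.float64(328.8), np.float64(181.2)), np.int32(6))]
   pred dx 0 knob [327.1 169.3] rod mid [328.7 180.1]
   pred dx 4 knob [326.8 167.9] rod mid [328.5 178.8]
side meas [((np.float64(308.5), np.float64(174.5)), np.int32(4)), ((np.float64(316.8), np.float64(189.6)), np.int32(8))]
   pred dx 0 knob [308.6 175.7] rod mid [316.9 189.2]
   pred dx 4 knob [307.5 174.8] rod mid [315.8 188.4]
-11 [ 99  98  96  98 109 129 152 158 164 170 164]
-11 [ 99  98  98 100 107 119 134 137 138 138 137]
9 [ 98  96  89  78  70 101 131 157 157 152 150]
9 [ 99  99  99 102 107 121 132 138 139 138 136]
11 [ 98  99  92  82  67  84  99 105 101  95  95]
11 [ 98  98  98 101 108 122 134 137 138 137 136]
```

```bash
cat >> h.py <<'E'
F2=np.diag([1,-1,-1.])
def flip(t): return t[0],t[1]@np.diag([-1,-1,1.])
E
python3 - <<'E'
from h import *
plan(down(509.5,162.7,200,-41),flip(down(509.5,162.7,200,-41)))
E
```

```text
move [-38.9 144.9 -44.6] [0.295 0.549 0.933] rows 9.0
move [0. 0. 0.] [0.    0.    3.142] rows 25.1
```

{"api": "drive_tool", "payload": {
  "commands": [
    [[0.6,-10,20,-30,0.03,0.06,0.1],[0.6,-15,40,-44,0.07,0.13,0.22],[0.6,-20,70,-44,0.1,0.2,0.33],[0.6,-25,100,-44,0.14,0.27,0.45],[0.6,-30,130,-44,0.18,0.34,0.57],[0.6,-39,145,-44,0.22,0.41,0.7],[0.6,-39,145,-44,0.26,0.48,0.82],[0.6,-39,145,-44,0.295,0.549,0.933]]
  ]
}}

```text
clock: 8.5
tcp_pos: [0.5088, 0.1691, 0.197]
orientation: [3.063, 0.193, 2.759]
ft_force: [-0.3, -1.4, 0.6]
finger_gap: 0.0511
finger_force: 0.0
```

{"api": "drive_tool", "payload": {
  "commands": [
    [[0.6,0,0,0,0,0,0.12],[0.6,0,0,0,0,0,0.24],[0.6,0,0,0,0,0,0.36],[0.6,0,0,0,0,0,0.48],[0.6,0,0,0,0,0,0.6],[0.6,0,0,0,0,0,0.72],[0.6,0,0,0,0,0,0.84],[0.6,0,0,0,0,0,0.96]]
  ]
}}

```text
clock: 9.17
tcp_pos: [0.5093, 0.165, 0.196]
orientation: [2.937, 0.048, 1.795]
ft_force: [0.2, -0.4, -0.6]
finger_gap: 0.0511
finger_force: 0.0
```

{"api": "drive_tool", "payload": {
  "commands": [
    [[0.6,0,0,0,0,0,0.12],[0.6,0,0,0,0,0,0.24],[0.6,0,0,0,0,0,0.36],[0.6,0,0,0,0,0,0.48],[0.6,0,0,0,0,0,0.6],[0.6,0,0,0,0,0,0.72],[0.6,0,0,0,0,0,0.84],[0.6,0,0,0,0,0,0.96]]
  ]
}}

```text
clock: 9.83
tcp_pos: [0.5093, 0.1651, 0.1961]
orientation: [2.984, -0.139, 0.851]
ft_force: [0.7, -0.5, -0.8]
finger_gap: 0.0516
finger_force: 0.0
```

```bash
python3 - <<'E'
from h import *
st();plan(flip(down(509.5,162.7,90,-41)))
E
```

```text
9.8333 [0.5093 0.1651 0.1961] [ 2.9836 -0.1393  0.8511] gap 0.05158874077204695 F [ 0.6969 -0.518  -0.8185] T [-0.0278  0.2235 -0.0092] q [-0.7609  0.0689  0.3477  1.8766  0.0728  1.0091 -1.1798]
move [-16.3 -14.8 103.8] [ 0.015 -0.232  1.549] rows 12.5
```

{"api": "drive_tool", "payload": {
  "commands": [
    [[0.6,0,0,0,0,-0.02,0.12],[0.6,0,0,0,0,-0.04,0.24],[0.6,0,0,0,0,-0.05,0.36],[0.6,0,0,0,0,-0.07,0.48],[0.6,0,0,0,0,-0.09,0.6],[0.6,0,0,0,0.01,-0.11,0.72],[0.6,0,0,0,0.01,-0.13,0.84],[0.6,0,0,0,0.01,-0.14,0.96]]
  ]
}}

```text
clock: 10.5
tcp_pos: [0.5095, 0.1654, 0.1961]
orientation: [3.113, -0.084, -0.124]
ft_force: [-0.2, 0.3, -0.7]
finger_gap: 0.0509
finger_force: 0.0
```

```bash
python3 - <<'E'
from h import *
plan(flip(down(509.5,162.7,80,-41)))
E
```

```text
move [ -9.5  -0.6 115.7] [ 0.003 -0.09   0.59 ] rows 4.8
```

{"api": "drive_tool", "payload": {
  "commands": [
    [[0.6,-2,0,20,0,-0.018,0.118],[0.6,-4,0,40,0,-0.036,0.236],[0.6,-6,0,60,0,-0.054,0.354],[0.6,-8,0,80,0,-0.072,0.472],[0.6,-9.5,-0.6,100,0.003,-0.09,0.59],[0.6,-9.5,-0.6,116,0.003,-0.09,0.59],[0.6,-9.5,-0.6,116,0.003,-0.09,0.59],[0.6,-9.5,-0.6,116,0.003,-0.09,0.59]]
  ]
}}

```text
clock: 11.17
tcp_pos: [0.5098, 0.1609, 0.08]
orientation: [3.14, -0.003, -0.711]
ft_force: [0.2, 1.0, 2.2]
finger_gap: 0.0514
finger_force: 0.0
```

```bash
python3 - <<'E'
from h import *
st();plan(flip(down(509.5,162.7,18,-41)))
E
```

```text
11.1667 [0.5098 0.1609 0.08  ] [ 3.1403 -0.0034 -0.7113] gap 0.05140365135249742 F [0.174  0.9505 2.211 ] T [-0.055   0.0164 -0.0452] q [-0.7618  0.3515  0.4762  1.8376 -0.1849  0.9961 -2.4917]
move [-1.7 -1.2 62. ] [ 0.001 -0.003  0.004] rows 1.5
```

Next I'll descend, grip and lift, then plan the way to bay 1.

{"api": "drive_tool", "payload": {
  "commands": [
    [[0.6,-1.7,-1.2,25,0,-0.003,0.004],[0.6,-1.7,-1.2,45,0,-0.003,0.004],[0.6,-1.7,-1.2,58,0,-0.003,0.004],[0.6,-1.7,-1.2,62,0,-0.003,0.004],[0.6,-1.7,-1.2,62,0,-0.003,0.004],[0.6,-1.7,-1.2,62,0,-0.003,0.004],[0.1,-1.7,-1.2,62,0,-0.003,0.004],[0.1,-1.7,-1.2,62,0,-0.003,0.004]]
  ],
  "newtons": 40
}}

```text
clock: 11.83
tcp_pos: [0.5117, 0.1628, 0.0211]
orientation: [-3.138, -0.004, -0.717]
ft_force: [0.2, 0.0, -0.9]
finger_gap: 0.028
finger_force: 0.0
```

{"api": "drive_tool", "payload": {
  "commands": [
    [[0.1,0,0,0,0,0,0],[0.1,0,0,0,0,0,0],[0.1,0,0,0,0,0,0],[0.1,0,0,0,0,0,0],[0.1,0,0,-20,0,0,0],[0.1,0,0,-60,0,0,0],[0.1,0,0,-100,0,0,0],[0.1,0,0,-130,0,0,0]]
  ]
}}

```text
clock: 12.5
tcp_pos: [0.5108, 0.1624, 0.1528]
orientation: [-3.139, -0.005, -0.717]
ft_force: [1.7, -0.0, -1.7]
finger_gap: 0.0209
finger_force: 39.9
```

```bash
python3 - <<'E'
from h import *
st();b=bay(P,1);plan(flip(inbay(b,6,0,120)),flip(inbay(b,6,0,60)))
E
```

```text
12.5 [0.5108 0.1624 0.1528] [-3.1389 -0.0045 -0.7173] gap 0.02087047397849908 F [ 1.75   -0.0295 -1.6651] T [ 0.0732 -0.1157  0.0039] q [-0.7907  0.2658  0.5003  1.7619 -0.1362  1.144  -2.5373]
move [181.7 132.   -1.7] [ 0.288  0.547 -0.931] rows 8.9
move [-0. -0. 60.] [0. 0. 0.] rows 1.4
```

{"api": "drive_tool", "payload": {
  "commands": [
    [[0.1,15,11,-10,0.025,0.05,-0.085],[0.1,30,22,-15,0.05,0.1,-0.17],[0.1,50,36,-20,0.08,0.155,-0.26],[0.1,72,52,-20,0.11,0.21,-0.36],[0.1,95,69,-20,0.145,0.275,-0.46],[0.1,117,85,-20,0.18,0.34,-0.57],[0.1,139,101,-15,0.21,0.405,-0.68],[0.1,160,116,-10,0.245,0.465,-0.79]]
  ]
}}

```text
clock: 13.17
tcp_pos: [0.5508, -0.0181, 0.1622]
orientation: [-3.078, -0.464, -0.004]
ft_force: [0.6, 1.1, -2.4]
finger_gap: 0.0207
finger_force: 39.9
```

```bash
python3 - <<'E'
from h import *
b=bay(P,1);st(b);plan(flip(inbay(b,6,0,100)))
E
```

```text
13.1667 [ 0.5508 -0.0181  0.1622] [-3.0784 -0.4636 -0.0044] gap 0.02067238618741361 F [ 0.606   1.1213 -2.4013] T [0.0279 0.7205 0.0598] q [-0.6349 -0.0436  0.6492  2.1296 -0.0793  0.5857 -1.4845]
TCP in bay [  9.6195  39.7561 126.2713] F bay [-0.6467  0.9414 -2.4671] rot err [-0.1888  0.0929 -2.9155]
move [ 8.4 37.5 28.4] [ 0.063  0.129 -0.219] rows 2.1
```

{"api": "drive_tool", "payload": {
  "commands": [
    [[0.1,2,9,0,0.015,0.03,-0.055],[0.1,4,19,0,0.03,0.065,-0.11],[0.1,6,28,5,0.045,0.1,-0.165],[0.1,8.4,37.5,10,0.063,0.129,-0.219],[0.1,8.4,37.5,20,0.063,0.129,-0.219],[0.1,8.4,37.5,28.4,0.063,0.129,-0.219],[0.1,8.4,37.5,28.4,0.063,0.129,-0.219],[0.1,8.4,37.5,28.4,0.063,0.129,-0.219]]
  ]
}}

```text
clock: 13.83
tcp_pos: [0.572, -0.0514, 0.1379]
orientation: [-3.14, -0.595, 0.241]
ft_force: [-0.3, -0.4, -2.3]
finger_gap: 0.0215
finger_force: 39.9
```

```bash
python3 - <<'E'
from h import *
b=bay(P,1);st(b);plan(flip(inbay(b,6,0,32)))
E
```

```text
13.8333 [ 0.572  -0.0514  0.1379] [-3.1401 -0.5955  0.2413] gap 0.021519060569733333 F [-0.3489 -0.446  -2.3114] T [-0.1847  0.8248  0.0072] q [-0.6422  0.0395  0.8448  2.1933 -0.6531  0.4536 -0.6095]
TCP in bay [ 6.1825  2.2922 99.1278] F bay [-1.6736 -0.3483 -1.6556] rot err [-0.0071  0.0004 -3.1391]
move [ 0.1  2.3 67.1] [ 0.     0.005 -0.003] rows 1.6
```

{"api": "drive_tool", "payload": {
  "commands": [
    [[0.1,0,2.3,12,0,0.005,-0.003],[0.1,0,2.3,25,0,0.005,-0.003],[0.1,0,2.3,38,0,0.005,-0.003],[0.1,0,2.3,50,0,0.005,-0.003],[0.1,0,2.3,60,0,0.005,-0.003],[0.1,0,2.3,67,0,0.005,-0.003],[0.1,0,2.3,67,0,0.005,-0.003],[0.1,0,2.3,67,0,0.005,-0.003]]
  ]
}}

```text
clock: 14.5
tcp_pos: [0.6096, -0.0444, 0.0833]
orientation: [3.141, -0.602, 0.246]
ft_force: [-0.9, 0.4, -2.1]
finger_gap: 0.0206
finger_force: 39.9
```

```bash
python3 - <<'E'
from h import *
b=bay(P,1);st(b)
p,R=b;f=lambda *a: p+R@(np.array(a)/1000)
tc=R.T@(robot.sense()["tcp_pos"]-p)*1000
for n in("top","side"):
    a=robot.snapshot(n);cv2.imwrite(f"pics/g1_{n}.png",a);print(n,brass(a,n,p,24,26))
    print("pred knob",[proj(n,f(tc[0]+14+d,tc[1],tc[2]-20+38))[0].round(1) for d in(-4,0,4)],"rod",proj(n,f(tc[0]-29,tc[1],tc[2]-20+19))[0])
E
```

```text
14.5 [ 0.6096 -0.0444  0.0833] [ 3.1408 -0.602   0.2457] gap 0.02062434006522181 F [-0.863   0.4011 -2.1447] T [-0.2188  0.8618 -0.0053] q [-0.5026  0.2593  0.7222  2.1594 -1.1204  0.437  -0.2094]
TCP in bay [ 6.958  -0.0017 32.522 ] F bay [-1.822   0.598  -1.3521] rot err [-0.0031  0.      3.1405]
top [((np.float64(357.0), np.float64(162.0)), np.int32(9))]
pred knob [array([357.6, 163.5]), array([357.4, 162.1]), array([357.2, 160.7])] rod [358.04   173.2334]
side [((np.float64(308.8), np.float64(174.6)), np.int32(5)), ((np.float64(324.8), np.float64(175.6)), np.int32(5)), ((np.float64(317.0), np.float64(189.5)), np.int32(8))]
pred knob [array([318.4, 161.8]), array([317.4, 161. ]), array([316.3, 160.2])] rod [325.2449 174.1263]
```

{"api": "drive_tool", "payload": {
  "commands": [
    [[0.1,0,0,3,0,0,0],[0.1,0,0,6,0,0,0],[0.1,0,0,8,0,0,0],[0.1,0,0,9,0,0,0],[0.1,0,0,10,0,0,0],[0.1,0,0,11,0,0,0],[0.1,0,0,11.5,0,0,0],[0.1,0,0,11.5,0,0,0]]
  ],
  "newtons": 25
}}

```text
clock: 15.27
tcp_pos: [0.6152, -0.0432, 0.0752]
orientation: [-3.138, -0.605, 0.242]
ft_force: [-35.5, -0.1, 37.6]
finger_gap: 0.021
finger_force: 47.2
```

```bash
python3 - <<'E'
from h import *
st(bay(P,1))
E
```

```text
15.2667 [ 0.6152 -0.0432  0.0752] [-3.138  -0.6046  0.2425] gap 0.020983022192685837 F [-35.4598  -0.0845  37.5602] T [1.0174 2.592  1.2601] q [-0.4777  0.2871  0.6974  2.1525 -1.181   0.4374 -0.1592]
TCP in bay [ 7.0847 -0.1811 22.6121] F bay [-7.2057  8.4965 50.4387] rot err [ 0.0073 -0.004  -3.1401]
```

{"api": "drive_tool", "payload": {
  "commands": [
    [[0.1,0,0,-1.2,0,0,0],[0.1,-2,0,-1.2,0,0,0],[0.1,-4,0,-1.2,0,0,0],[0.1,-6,0,-1.2,0,0,0],[0.1,-8,0,-1.2,0,0,0],[0.1,-9,0,-1.2,0,0,0],[0.1,-10,0,-1.2,0,0,0],[0.1,-10,0,-1.2,0,0,0]]
  ]
}}

```text
clock: 15.93
tcp_pos: [0.611, -0.0452, 0.0723]
orientation: [3.139, -0.609, 0.246]
ft_force: [4.5, 2.1, 9.7]
finger_gap: 0.0208
finger_force: 41.3
```

```bash
python3 - <<'E'
from h import *
st(bay(P,1))
E
```

```text
15.9333 [ 0.611  -0.0452  0.0723] [ 3.139  -0.6092  0.246 ] gap 0.02077792318477355 F [4.4877 2.0624 9.7151] T [ 0.3891 -1.1631  0.0416] q [-0.4652  0.2815  0.6853  2.1679 -1.2093  0.4244 -0.1212]
TCP in bay [ 1.6379 -1.1375 22.7965] F bay [9.4912 0.9155 5.2778] rot err [-0.0144 -0.0026  3.1402]
```

{"api": "drive_tool", "payload": {
  "commands": [
    [[0.1,-1,0,0,0,0,0],[0.1,-2,0,0,0,0,0],[0.1,-3,0,0,0,0,0],[0.1,-4,0,0,0,0,0],[0.1,-4,0,0,0,0,0],[0.1,-4,0,0,0,0,0],[0.1,-4,0,0,0,0,0],[0.1,-4,0,0,0,0,0]]
  ]
}}

```text
clock: 16.6
tcp_pos: [0.6105, -0.0453, 0.0725]
orientation: [3.138, -0.614, 0.248]
ft_force: [11.1, 3.7, 12.5]
finger_gap: 0.0212
finger_force: 41.1
```

```bash
python3 - <<'E'
from h import *
st(bay(P,1))
E
```

```text
16.6 [ 0.6105 -0.0453  0.0725] [ 3.138  -0.6139  0.2476] gap 0.021181729391039645 F [11.0723  3.6896 12.4869] T [ 0.8963 -2.8826  0.1001] q [-0.4595  0.2787  0.6797  2.1723 -1.2235  0.421  -0.1038]
TCP in bay [ 1.33   -1.0919 23.1856] F bay [16.6542  0.9014  3.7357] rot err [-0.0218 -0.0027  3.1389]
```

{"api": "drive_tool", "payload": {
  "commands": [
    [[0.35,0,0,0,0,0,0],[0.35,0,0,0,0,0,0],[0.35,0,0,0,0,0,0],[0.35,0,0,0,0,0,0],[0.35,0,0,-30,0,0,0],[0.35,0,0,-65,0,0,0],[0.35,0,0,-100,0,0,0],[0.35,0,0,-100,0,0,0]]
  ]
}}

```text
clock: 17.27
tcp_pos: [0.5489, -0.0597, 0.1478]
orientation: [3.141, -0.6, 0.245]
ft_force: [0.2, 0.2, 0.3]
finger_gap: 0.0298
finger_force: 0.0
```

```bash
cat >> h.py <<'E'
def prof(name,b,ys=(-11,11),yo=0):
    p,R=b;a=cv2.cvtColor(cv2.imread(f"pics/{name}_top.png"),cv2.COLOR_BGR2GRAY);a0=cv2.cvtColor(cv2.imread("pics/top0.png"),cv2.COLOR_BGR2GRAY)
    xs=np.arange(-46,-24,2.)
    for y in ys:
        uv=np.array([proj("top",p+R@np.array([x,y+yo,4])/1000)[0] for x in xs]).astype(np.float32)
        for im in(a,a0): print(y,cv2.remap(im,uv[None,:,0],uv[None,:,1],cv2.INTER_LINEAR)[0])
def snap(name):
    for n in("top","side"): cv2.imwrite(f"pics/{name}_{n}.png",robot.snapshot(n))
E
python3 - <<'E'
from h import *
b=bay(P,1);st(b);snap("h1");chk("h1",b,0,(0,4));prof("h1",b,(-11,9))
plan(flip(down(431.8,-126.7,180,29)),flip(down(431.8,-126.7,80,29)))
E
```

```text
17.2667 [ 0.5489 -0.0597  0.1478] [ 3.1406 -0.6004  0.2452] gap 0.029761740990007238 F [0.1643 0.1766 0.3034] T [-0.096   0.6489 -0.0081] q [-0.653  -0.0606  0.8551  2.2315 -0.4919  0.4491 -0.7205]
TCP in bay [ -8.3049  -0.1553 121.1206] F bay [0.3381 0.1316 0.1363] rot err [-0.0007 -0.0008  3.1409]
top meas [((np.float64(356.9), np.float64(162.1)), np.int32(8)), ((np.float64(358.0), np.float64(174.3)), np.int32(7))]
   pred dx 0 knob [356.7 162.3] rod mid [357.3 173.3]
   pred dx 4 knob [356.5 161. ] rod mid [357.1 172. ]
side meas [((np.float64(316.8), np.float64(164.6)), np.int32(5)), ((np.float64(308.6), np.float64(174.8)), np.int32(5)), ((np.float64(325.0), np.float64(178.7)), np.int32(9)), ((np.float64(317.0), np.float64(189.7)), np.int32(7))]
   pred dx 0 knob [317.  165.3] rod mid [324.8 178.3]
   pred dx 4 knob [315.9 164.5] rod mid [323.8 177.5]
-11 [100 100  99 103 119 147 173 187 184 185 184]
-11 [ 99  99  98 102 112 126 133 136 135 136 136]
9 [100 100  95  88  72  69  76  77  82  87  88]
9 [ 99  99  98  98 103 113 129 134 136 136 136]
move [-90.2  35.7 -98.7] [ 0.08  -0.602 -0.254] rows 5.3
move [  0.   0. 100.] [0. 0. 0.] rows 2.4
```

{"api": "drive_tool", "payload": {
  "commands": [
    [[0.5,-10,4,-30,0,-0.05,-0.02],[0.5,-25,10,-60,0.015,-0.13,-0.055],[0.5,-40,16,-80,0.03,-0.22,-0.09],[0.5,-55,22,-95,0.045,-0.32,-0.13],[0.5,-70,29,-98,0.06,-0.42,-0.175],[0.5,-90,36,-98,0.07,-0.51,-0.215],[0.5,-90,36,-98,0.08,-0.602,-0.254],[0.5,-90,36,-98,0.08,-0.602,-0.254]]
  ]
}}

```text
clock: 18.03
tcp_pos: [0.434, -0.1225, 0.1758]
orientation: [-3.137, 0.01, 0.515]
ft_force: [1.2, 1.4, -0.1]
finger_gap: 0.0427
finger_force: 0.0
```

```bash
python3 - <<'E'
from h import *
st();plan(flip(down(431.8,-126.7,80,29)))
E
```

```text
18.0333 [ 0.434  -0.1225  0.1758] [-3.1369  0.0101  0.5147] gap 0.042655916485985226 F [ 1.2391  1.4358 -0.0962] T [ 0.0353 -0.0651 -0.0286] q [-0.5482  0.053   0.7851  1.9348 -0.0368  1.1801 -0.8055]
move [-3.1  3.  95.8] [-0.005  0.01   0.009] rows 2.3
```

{"api": "drive_tool", "payload": {
  "commands": [
    [[0.5,-3,3,30,0,0.01,0.009],[0.5,-3,3,60,0,0.01,0.009],[0.5,-3,3,90,0,0.01,0.009],[0.5,-3,3,96,0,0.01,0.009],[0.5,-3,3,96,0,0.01,0.009],[0.5,-3,3,96,0,0.01,0.009],[0.5,-3,3,96,0,0.01,0.009],[0.5,-3,3,96,0,0.01,0.009]]
  ]
}}

```text
clock: 18.7
tcp_pos: [0.4327, -0.1297, 0.0834]
orientation: [-3.141, -0.01, 0.498]
ft_force: [-0.5, -0.0, 0.5]
finger_gap: 0.0429
finger_force: 0.0
```

```bash
python3 - <<'E'
from h import *
st();plan(flip(down(432,-126,17,29)))
E
```

```text
18.7 [ 0.4327 -0.1297  0.0834] [-3.1415 -0.01    0.4984] gap 0.042920262576592094 F [-0.5398 -0.0142  0.5264] T [0.0144 0.0013 0.0313] q [-0.4889  0.1918  0.7913  2.0567 -0.1764  0.9496 -0.6768]
move [ 0.5 -3.6 66.4] [-0.    -0.01  -0.008] rows 1.6
```

{"api": "drive_tool", "payload": {
  "commands": [
    [[0.5,0.5,-3.6,25,0,-0.01,-0.008],[0.5,0.5,-3.6,45,0,-0.01,-0.008],[0.5,0.5,-3.6,60,0,-0.01,-0.008],[0.5,0.5,-3.6,66,0,-0.01,-0.008],[0.5,0.5,-3.6,66,0,-0.01,-0.008],[0.5,0.5,-3.6,66,0,-0.01,-0.008],[0.1,0.5,-3.6,66,0,-0.01,-0.008],[0.1,0.5,-3.6,66,0,-0.01,-0.008]]
  ],
  "newtons": 40
}}

```text
clock: 19.37
tcp_pos: [0.4316, -0.1264, 0.0172]
orientation: [3.141, 0.001, 0.506]
ft_force: [-0.5, -0.1, 7.8]
finger_gap: 0.0211
finger_force: 39.2
```

{"api": "drive_tool", "payload": {
  "commands": [
    [[0.1,0,0,0,0,0,0],[0.1,0,0,0,0,0,0],[0.1,0,0,0,0,0,0],[0.1,0,0,0,0,0,0],[0.1,0,0,-20,0,0,0],[0.1,0,0,-60,0,0,0],[0.1,0,0,-100,0,0,0],[0.1,0,0,-130,0,0,0]]
  ]
}}

```text
clock: 20.03
tcp_pos: [0.4312, -0.1269, 0.149]
orientation: [3.141, 0.002, 0.505]
ft_force: [1.3, -0.1, -2.0]
finger_gap: 0.0211
finger_force: 40.1
```

```bash
python3 - <<'E'
from h import *
st();b=bay(N,0);via=flip(down(460,150,190,15));plan(via,flip(inbay(b,6,0,130)))
t=cv2.imread("pics/top0.png");q=plane("top",[(274,151),(174,232)],.06);print(q)
E
```

```text
20.0333 [ 0.4312 -0.1269  0.149 ] [3.1413 0.0016 0.5049] gap 0.021053949596477908 F [ 1.2569 -0.1404 -1.9695] T [ 0.0251 -0.1478  0.0086] q [-0.5651  0.078   0.8253  1.9827 -0.0625  1.1076 -0.7791]
move [ 159.1 -228.4  -41.3] [0.001 0.002 0.243] rows 6.7
move [ 113.  -221.3   26.7] [-0.065  0.598  0.212] rows 6.0
[[0.6436 0.1708 0.06  ]
 [0.4283 0.4299 0.06  ]]
```

{"api": "drive_tool", "payload": {
  "commands": [
    [[0.1,16,-23,-12,0,0,0.03],[0.1,35,-50,-25,0,0,0.06],[0.1,56,-80,-38,0,0,0.09],[0.1,77,-110,-41,0,0,0.12],[0.1,98,-140,-41,0,0,0.15],[0.1,119,-170,-41,0,0,0.18],[0.1,140,-200,-41,0,0,0.21],[0.1,159,-228,-41,0,0,0.243]]
  ]
}}

```text
clock: 20.7
tcp_pos: [0.4593, 0.1528, 0.1873]
orientation: [-3.14, 0.002, 0.262]
ft_force: [1.0, 0.1, -1.4]
finger_gap: 0.0212
finger_force: 40.1
```

{"api": "drive_tool", "payload": {
  "commands": [
    [[0.1,14,-28,3,-0.01,0.075,0.027],[0.1,28,-56,6,-0.02,0.15,0.055],[0.1,42,-84,10,-0.025,0.225,0.08],[0.1,56,-111,13,-0.03,0.3,0.107],[0.1,70,-138,16,-0.04,0.375,0.133],[0.1,84,-166,20,-0.05,0.45,0.16],[0.1,98,-194,23,-0.057,0.525,0.186],[0.1,113,-221,27,-0.065,0.598,0.212]]
  ]
}}

```text
clock: 21.37
tcp_pos: [0.5108, 0.3954, 0.1605]
orientation: [-3.136, -0.601, 0.042]
ft_force: [1.9, -0.5, -1.9]
finger_gap: 0.021
finger_force: 40.1
```

```bash
python3 - <<'E'
from h import *
b=bay(N,0);st(b);plan(flip(inbay(b,6,0,100)))
E
```

```text
21.3667 [0.5108 0.3954 0.1605] [-3.1364 -0.6011  0.0416] gap 0.0209950494828146 F [ 1.8642 -0.4923 -1.9019] T [-0.1202  0.7247 -0.0689] q [-1.3412  0.2406  0.443   1.9175  0.5708  0.6845 -2.847 ]
TCP in bay [  3.6402   2.408  128.2689] F bay [ 0.4455 -0.5732 -2.6091] rot err [ 0.0018 -0.0064 -3.1399]
move [ 2.3  2.5 28.3] [-0.004 -0.001 -0.002] rows 0.7
```

{"api": "drive_tool", "payload": {
  "commands": [
    [[0.1,1,1,8,0,0,0],[0.1,2.3,2.5,16,-0.004,0,0],[0.1,2.3,2.5,24,-0.004,0,0],[0.1,2.3,2.5,35,-0.004,0,0],[0.1,2.3,2.5,45,-0.004,0,0],[0.1,2.3,2.5,52,-0.004,0,0],[0.1,2.3,2.5,52,-0.004,0,0],[0.1,2.3,2.5,52,-0.004,0,0]]
  ]
}}

```text
clock: 22.03
tcp_pos: [0.5427, 0.3912, 0.1171]
orientation: [3.137, -0.597, 0.044]
ft_force: [1.0, -0.0, -1.1]
finger_gap: 0.0213
finger_force: 40.1
```

```bash
python3 - <<'E'
from h import *
b=bay(N,0);st(b);plan(flip(inbay(b,6,0,32)))
E
```

```text
22.0333 [0.5427 0.3912 0.1171] [ 3.1367 -0.5965  0.0439] gap 0.02126414577140595 F [ 1.0076 -0.0147 -1.0789] T [-0.0594  0.8103 -0.0087] q [-1.2784  0.3463  0.4496  1.9029  0.5423  0.5807 -2.8177]
TCP in bay [ 5.2796 -3.181  74.5776] F bay [ 0.2211 -0.0587 -1.4585] rot err [ 0.0054 -0.0075  3.1414]
move [ 0.9 -3.4 42.6] [0.005 0.003 0.   ] rows 1.0
```

{"api": "drive_tool", "payload": {
  "commands": [
    [[0.1,0.5,-2,0,0.005,0.003,0],[0.1,0.9,-3,0,0.005,0.003,0],[0.1,0.9,-3,10,0.005,0.003,0],[0.1,0.9,-3,20,0.005,0.003,0],[0.1,0.9,-3,30,0.005,0.003,0],[0.1,0.9,-3,38,0.005,0.003,0],[0.1,0.9,-3,38,0.005,0.003,0],[0.1,0.9,-3,38,0.005,0.003,0]]
  ]
}}

```text
clock: 22.7
tcp_pos: [0.5643, 0.3952, 0.0855]
orientation: [3.14, -0.599, 0.045]
ft_force: [0.3, -0.0, -0.6]
finger_gap: 0.0213
finger_force: 40.1
```

```bash
cat >> h.py <<'E'
def hov(name,b,slide,g=19):
    p,R=b;f=lambda *a: p+R@(np.array(a)/1000);tc=R.T@(robot.sense()["tcp_pos"]-p)*1000;snap(name)
    for n in("top","side"):
        print(n,brass(cv2.imread(f"pics/{name}_{n}.png"),n,p,26,30),"pred knob",[proj(n,f(tc[0]+14-slide+d,tc[1],tc[2]-g+38))[0].round(1) for d in(-4,0,4)],"rod mid/end",proj(n,f(tc[0]+(-58-slide)/2,tc[1],tc[2]-g+19))[0].round(1),proj(n,f(tc[0]-35-slide,tc[1],tc[2]-g+17))[0].round(1))
E
python3 - <<'E'
from h import *
b=bay(N,0);st(b);hov("i1",b,28)
E
```

```text
22.7 [0.5643 0.3952 0.0855] [ 3.1405 -0.5992  0.0453] gap 0.021309252291048738 F [ 0.2938 -0.0443 -0.581 ] T [-0.0505  0.7728  0.0107] q [-1.2383  0.4278  0.4466  1.8835  0.5299  0.5034 -2.8127]
TCP in bay [ 5.4234 -0.1014 36.191 ] F bay [-0.0874 -0.057  -0.6441] rot err [ 0.0013 -0.0003  3.1402]
top [] pred knob [array([185. , 189.2]), array([184.7, 187.9]), array([184.4, 186.5])] rod mid/end [188.3 193.7] [189.8 199.8]
side [((np.float64(242.2), np.float64(235.4)), np.int32(10)), ((np.float64(247.8), np.float64(249.8)), np.int32(33))] pred knob [array([243.8, 237.1]), array([242.6, 235.9]), array([241.4, 234.7])] rod mid/end [248.1 249.1] [253.8 255.5]
```

{"api": "drive_tool", "payload": {
  "commands": [
    [[0.1,0,0,5,0,0,0],[0.1,0,0,9,0,0,0],[0.1,0,0,12,0,0,0],[0.1,0,0,14,0,0,0],[0.1,0,0,15,0,0,0],[0.1,0,0,16,0,0,0],[0.1,0,0,17,0,0,0],[0.1,0,0,17,0,0,0]]
  ],
  "newtons": 25
}}

```text
clock: 23.47
tcp_pos: [0.5737, 0.3965, 0.0724]
orientation: [-3.141, -0.6, 0.045]
ft_force: [-0.7, 0.1, -2.6]
finger_gap: 0.0212
finger_force: 40.1
```

```bash
python3 - <<'E'
from h import *
st(bay(N,0))
E
```

```text
23.4667 [0.5737 0.3965 0.0724] [-3.1406 -0.5999  0.045 ] gap 0.02122408111015994 F [-0.6718  0.1206 -2.6234] T [-0.035   0.799  -0.0059] q [-1.2198  0.4617  0.4437  1.8729  0.5242  0.4734 -2.8098]
TCP in bay [ 5.8457  0.7773 20.0537] F bay [-2.0309  0.1498 -1.7892] rot err [0.0002 0.0027 3.1404]
```

{"api": "drive_tool", "payload": {
  "commands": [
    [[0.1,0,0,1,0,0,0],[0.1,0,0,1.5,0,0,0],[0.1,0,0,2,0,0,0],[0.1,0,0,2.5,0,0,0],[0.1,0,0,2.5,0,0,0],[0.1,0,0,2.5,0,0,0],[0.1,0,0,2.5,0,0,0],[0.1,0,0,2.5,0,0,0]]
  ]
}}

```text
clock: 24.13
tcp_pos: [0.5751, 0.3966, 0.0706]
orientation: [-3.14, -0.6, 0.045]
ft_force: [-4.0, -1.2, 3.4]
finger_gap: 0.0209
finger_force: 40.9
```

```bash
python3 - <<'E'
from h import *
st(bay(N,0))
E
```

```text
24.1333 [0.5751 0.3966 0.0706] [-3.1404 -0.5999  0.0449] gap 0.020937397803296783 F [-3.989  -1.1544  3.425 ] T [-0.3322  0.9925 -0.1701] q [-1.2172  0.4664  0.4432  1.8712  0.5235  0.4695 -2.8095]
TCP in bay [ 5.9371  0.8501 17.8272] F bay [-1.3968 -0.9793  5.1054] rot err [0.0001 0.003  3.1406]
```

{"api": "drive_tool", "payload": {
  "commands": [
    [[0.1,-2,0,0,0,0,0],[0.1,-4,0,0,0,0,0],[0.1,-6,0,0,0,0,0],[0.1,-7,0,0,0,0,0],[0.1,-8,0,0,0,0,0],[0.1,-9,0,0,0,0,0],[0.1,-10,0,0,0,0,0],[0.1,-10,0,0,0,0,0]]
  ]
}}

```text
clock: 24.8
tcp_pos: [0.5728, 0.3964, 0.07]
orientation: [-3.135, -0.609, 0.039]
ft_force: [15.7, -0.5, 8.0]
finger_gap: 0.0211
finger_force: 40.0
```

```bash
python3 - <<'E'
from h import *
st(bay(N,0))
E
```

```text
24.8 [0.5728 0.3964 0.07  ] [-3.1346 -0.6092  0.039 ] gap 0.02108767288222126 F [15.708  -0.4973  7.9957] T [ 0.0023 -3.3431 -0.1488] q [-1.238   0.4656  0.4607  1.8846  0.5398  0.4562 -2.8374]
TCP in bay [ 3.7272  0.7138 18.5767] F bay [17.4488 -1.182  -2.2495] rot err [ 0.0145 -0.0068 -3.1378]
```

```bash
python3 - <<'E'
from h import *
b=bay(N,0);hov("j1",b,28,18);chk("j1",b,28,(0,4));
E
```

```text
top [] pred knob [array([186.3, 186.5]), array([186. , 185.2]), array([185.7, 183.8])] rod mid/end [189.5 191. ] [191.  197.1]
side [((np.float64(239.6), np.float64(240.6)), np.int32(11)), ((np.float64(241.0), np.float64(251.0)), np.int32(11)), ((np.float64(247.6), np.float64(257.7)), np.int32(15))] pred knob [array([241.3, 241.7]), array([240.1, 240.6]), array([238.9, 239.4])] rod mid/end [245.7 253.5] [251.3 259.9]
top meas []
   pred dx 0 knob [186.6 186.3] rod mid [190.1 192.1]
   pred dx 4 knob [186.3 185. ] rod mid [189.8 190.8]
side meas [((np.float64(239.6), np.float64(240.6)), np.int32(11)), ((np.float64(241.0), np.float64(251.0)), np.int32(11)), ((np.float64(247.6), np.float64(257.7)), np.int32(15))]
   pred dx 0 knob [241.3 241.7] rod mid [246.9 254.6]
   pred dx 4 knob [240.1 240.5] rod mid [245.7 253.4]
```

{"api": "drive_tool", "payload": {
  "commands": [
    [[0.35,0,0,0,0,0,0],[0.35,0,0,0,0,0,0],[0.35,0,0,0,0,0,0],[0.35,0,0,0,0,0,0],[0.35,0,0,-30,0,0,0],[0.35,0,0,-65,0,0,0],[0.35,0,0,-100,0,0,0],[0.35,0,0,-100,0,0,0]]
  ]
}}

```text
clock: 25.57
tcp_pos: [0.5087, 0.3969, 0.1523]
orientation: [-3.133, -0.602, 0.045]
ft_force: [1.0, 2.0, 0.6]
finger_gap: 0.0296
finger_force: 0.0
```

```bash
python3 - <<'E'
from h import *
b=bay(N,0);st(b);snap("k1");
for s in(24,28): print(s);chk("k1",b,s,(0,4))
prof("k1",b,(-14,-12,-10,10,12,14))
plan(flip(down(470,150,190,0)))
E
```

```text
25.5667 [0.5087 0.3969 0.1523] [-3.133  -0.6023  0.0446] gap 0.029614069931405584 F [1.0314 2.0279 0.6377] T [ 0.0242  0.5582 -0.0258] q [-1.361   0.2504  0.4625  1.9305  0.5722  0.6609 -2.8569]
TCP in bay [ -2.6399   4.0436 122.6562] F bay [ 1.2836  1.981  -0.1055] rot err [-0.0036  0.0144  3.1408]
24
top meas [((np.float64(185.2), np.float64(184.5)), np.int32(10)), ((np.float64(189.3), np.float64(192.2)), np.int32(32))]
   pred dx 0 knob [186.3 185. ] rod mid [190.  191.5]
   pred dx 4 knob [186.  183.6] rod mid [189.7 190.2]
side meas [((np.float64(239.4), np.float64(240.4)), np.int32(11)), ((np.float64(245.6), np.float64(254.6)), np.int32(43))]
   pred dx 0 knob [240.1 240.5] rod mid [246.3 254. ]
   pred dx 4 knob [238.9 239.3] rod mid [245.1 252.9]
28
top meas [((np.float64(185.2), np.float64(184.5)), np.int32(10)), ((np.float64(189.3), np.float64(192.2)), np.int32(32))]
   pred dx 0 knob [186.6 186.3] rod mid [190.1 192.1]
   pred dx 4 knob [186.3 185. ] rod mid [189.8 190.8]
side meas [((np.float64(239.4), np.float64(240.4)), np.int32(11)), ((np.float64(245.6), np.float64(254.6)), np.int32(43))]
   pred dx 0 knob [241.3 241.7] rod mid [246.9 254.6]
   pred dx 4 knob [240.1 240.5] rod mid [245.7 253.4]
-14 [ 97 101 103 103 103 104 107 118 128 128 125]
-14 [ 95 100 102 102 101 103 113 124 134 134 135]
-12 [109 105 103 103 103 104 115 126 132 125 122]
-12 [106 104 102 102 102 106 118 128 135 136 136]
-10 [109 105 102 102 102 104 112 121 130 127 127]
-10 [108 104 101 101 104 110 120 129 135 136 136]
10 [113 108 105 102  93  81  86  98 105 103  98]
10 [145 133 111  89  89 103 116 125 133 135 135]
12 [ 80  76  86  88  84  77  91 110 124 125 120]
12 [ 79  67  75  89  99 105 114 124 132 135 135]
14 [ 86  95 105  97  87  81  96 116 126 129 128]
14 [ 84  92 103 105 104 108 118 128 131 132 132]
move [-18.4 242.7 -64. ] [-0.018 -0.6    0.045] rows 6.0
```

```bash
python3 - <<'E'
from h import *
st();plan(flip(down(438.2,31.3,180,-35)),flip(down(438.2,31.3,80,-35)))
t=cv2.imread("pics/k1_top.png").astype(int)
E
```

```text
25.6667 [0.5096 0.395  0.1484] [-3.1373 -0.6004  0.0454] gap 0.029931661921454154 F [-0.0087 -0.581   0.2166] T [0.0157 0.6156 0.0196] q [-1.3584  0.2565  0.4638  1.9328  0.5712  0.6561 -2.8563]
move [-54.7 359.7 -77.2] [-0.201 -0.577  0.637] rows 8.9
move [  0.   0. 100.] [0. 0. 0.] rows 2.4
```

{"api": "drive_tool", "payload": {
  "commands": [
    [[0.6,-5,20,-35,-0.02,-0.06,0.07],[0.6,-12,60,-60,-0.04,-0.12,0.14],[0.6,-20,100,-75,-0.065,-0.19,0.21],[0.6,-26,140,-77,-0.09,-0.26,0.28],[0.6,-32,180,-77,-0.11,-0.33,0.35],[0.6,-38,220,-77,-0.135,-0.4,0.43],[0.6,-44,260,-77,-0.16,-0.46,0.5],[0.6,-50,300,-77,-0.18,-0.52,0.57]]
  ]
}}

```text
clock: 26.33
tcp_pos: [0.439, 0.0894, 0.1818]
orientation: [-3.127, -0.056, -0.55]
ft_force: [1.1, 0.0, 0.8]
finger_gap: 0.0513
finger_force: 0.0
```

```bash
python3 - <<'E'
from h import *
st();plan(flip(down(438.2,31.3,90,-35)))
E
```

```text
26.3333 [0.439  0.0894 0.1818] [-3.1269 -0.056  -0.5497] gap 0.05129642159712745 F [1.1494 0.002  0.7721] T [-0.0355  0.0086  0.0303] q [-1.052  -0.0313  0.7522  1.9812  0.0592  1.1358 -2.4432]
move [24.5 51.3 92.6] [-0.016 -0.056  0.062] rows 2.6
```

{"api": "drive_tool", "payload": {
  "commands": [
    [[0.6,12,25,5,-0.01,-0.03,0.03],[0.6,24.5,51,20,-0.016,-0.056,0.062],[0.6,24.5,51,45,-0.016,-0.056,0.062],[0.6,24.5,51,70,-0.016,-0.056,0.062],[0.6,24.5,51,92,-0.016,-0.056,0.062],[0.6,24.5,51,92,-0.016,-0.056,0.062],[0.6,24.5,51,92,-0.016,-0.056,0.062],[0.6,24.5,51,92,-0.016,-0.056,0.062]]
  ]
}}

```text
clock: 27.0
tcp_pos: [0.4397, 0.0329, 0.0919]
orientation: [-3.141, -0.003, -0.608]
ft_force: [0.1, 0.4, 0.5]
finger_gap: 0.0516
finger_force: 0.0
```

```bash
python3 - <<'E'
from h import *
st();plan(flip(down(438.2,31.3,17,-35)))
E
```

```text
27.0 [0.4397 0.0329 0.0919] [-3.1414 -0.0033 -0.6082] gap 0.05156684461044964 F [0.0892 0.3811 0.4614] T [0.0088 0.0152 0.0146] q [-0.9307  0.1561  0.8531  2.0718 -0.1403  0.9686 -2.1831]
move [-0.6  2.2 74.9] [-0.    -0.003  0.003] rows 1.8
```

{"api": "drive_tool", "payload": {
  "commands": [
    [[0.6,-0.6,2,25,0,-0.003,0.003],[0.6,-0.6,2,45,0,-0.003,0.003],[0.6,-0.6,2,65,0,-0.003,0.003],[0.6,-0.6,2,74,0,-0.003,0.003],[0.6,-0.6,2,74,0,-0.003,0.003],[0.6,-0.6,2,74,0,-0.003,0.003],[0.1,-0.6,2,74,0,-0.003,0.003],[0.1,-0.6,2,74,0,-0.003,0.003]]
  ],
  "newtons": 40
}}

```text
clock: 27.67
tcp_pos: [0.439, 0.0323, 0.0186]
orientation: [-3.138, -0.001, -0.61]
ft_force: [-0.8, -0.3, 0.1]
finger_gap: 0.0278
finger_force: 0.0
```

{"api": "drive_tool", "payload": {
  "commands": [
    [[0.1,0,0,0,0,0,0],[0.1,0,0,0,0,0,0],[0.1,0,0,0,0,0,0],[0.1,0,0,0,0,0,0],[0.1,0,0,-20,0,0,0],[0.1,0,0,-60,0,0,0],[0.1,0,0,-100,0,0,0],[0.1,0,0,-150,0,0,0]]
  ]
}}

```text
clock: 28.33
tcp_pos: [0.4372, 0.0309, 0.1606]
orientation: [3.141, 0.0, -0.612]
ft_force: [0.6, 1.8, -1.7]
finger_gap: 0.0211
finger_force: 40.3
```

```bash
python3 - <<'E'
from h import *
st();b=bay(N,1);plan(flip(down(470,150,190,-15)),flip(inbay(b,7,-1,130)))
E
```

```text
28.3333 [0.4372 0.0309 0.1606] [ 3.1413  0.0004 -0.6119] gap 0.021107827972700888 F [ 0.563   1.7667 -1.7183] T [ 0.133  -0.0712 -0.0128] q [-1.0094  0.022   0.8917  1.9949 -0.019   1.1334 -2.2924]
move [ -41.6 -116.3  -29.4] [ 0.    0.   -0.35] rows 3.0
move [   2.1 -170.5   26.2] [ 0.092  0.595 -0.296] rows 5.4
```

{"api": "drive_tool", "payload": {
  "commands": [
    [[0.1,-5,-14,-8,0,0,-0.045],[0.1,-10,-29,-16,0,0,-0.09],[0.1,-15,-44,-24,0,0,-0.13],[0.1,-20,-58,-29,0,0,-0.175],[0.1,-26,-72,-29,0,0,-0.22],[0.1,-31,-87,-29,0,0,-0.26],[0.1,-36,-102,-29,0,0,-0.305],[0.1,-42,-116,-29,0,0,-0.35]]
  ]
}}

```text
clock: 29.0
tcp_pos: [0.4702, 0.1521, 0.1883]
orientation: [-3.14, -0.0, -0.258]
ft_force: [-0.3, 0.2, -2.3]
finger_gap: 0.021
finger_force: 40.3
```

{"api": "drive_tool", "payload": {
  "commands": [
    [[0.1,0,-21,3,0.012,0.075,-0.037],[0.1,0,-43,6,0.023,0.15,-0.074],[0.1,0,-64,9,0.035,0.22,-0.11],[0.1,1,-85,13,0.046,0.3,-0.148],[0.1,1,-106,16,0.058,0.37,-0.185],[0.1,1,-128,19,0.07,0.445,-0.22],[0.1,2,-150,23,0.08,0.52,-0.26],[0.1,2,-171,26,0.092,0.595,-0.296]]
  ]
}}

```text
clock: 29.67
tcp_pos: [0.5156, 0.3178, 0.1626]
orientation: [-3.137, -0.603, 0.047]
ft_force: [1.9, -1.5, -1.4]
finger_gap: 0.0213
finger_force: 40.4
```

```bash
python3 - <<'E'
from h import *
b=bay(N,1);st(b);plan(flip(inbay(b,7,-1,80)))
E
```

```text
29.6667 [0.5156 0.3178 0.1626] [-3.1375 -0.6031  0.0467] gap 0.0212774996071238 F [ 1.8889 -1.4884 -1.3753] T [-0.1498  0.6618 -0.0486] q [-1.4419  0.123   0.6448  2.0551  0.5927  0.6177 -2.7653]
TCP in bay [  5.9985   2.7126 129.2585] F bay [ 0.7274 -1.5694 -2.1639] rot err [-0.0049  0.0092  3.1391]
move [ 0.8  4.  49.2] [-0.006 -0.003  0.003] rows 1.2
```

{"api": "drive_tool", "payload": {
  "commands": [
    [[0.1,0,0,0,0,0,0],[0.1,0,0,0,0,0,0],[0.1,0,0,12,0,0,0],[0.1,0,0,25,0,0,0],[0.1,0,0,37,0,0,0],[0.1,0,0,49,0,0,0],[0.1,0,0,49,0,0,0],[0.1,0,0,49,0,0,0]]
  ]
}}

```text
clock: 30.33
tcp_pos: [0.5442, 0.3155, 0.122]
orientation: [-3.141, -0.6, 0.042]
ft_force: [0.4, 0.4, -1.9]
finger_gap: 0.0212
finger_force: 40.3
```

```bash
python3 - <<'E'
from h import *
b=bay(N,1);st(b);plan(flip(inbay(b,7,-1,36)))
E
```

```text
30.3333 [0.5442 0.3155 0.122 ] [-3.1408 -0.5996  0.0416] gap 0.021182604038148378 F [ 0.4225  0.3952 -1.9314] T [-0.0653  0.7637 -0.0371] q [-1.366   0.2484  0.6456  2.0415  0.5174  0.4932 -2.7079]
TCP in bay [ 6.5882 -0.8865 79.6584] F bay [-0.728   0.3764 -1.8421] rot err [-0.0006  0.0006 -3.1399]
move [ 0.4  0.1 43.7] [ 0.     0.    -0.002] rows 1.0
```

{"api": "drive_tool", "payload": {
  "commands": [
    [[0.1,0,0,8,0,0,0],[0.1,0,0,18,0,0,0],[0.1,0,0,28,0,0,0],[0.1,0,0,38,0,0,0],[0.1,0,0,44,0,0,0],[0.1,0,0,44,0,0,0],[0.1,0,0,44,0,0,0],[0.1,0,0,44,0,0,0]]
  ]
}}

```text
clock: 31.0
tcp_pos: [0.5686, 0.3181, 0.0857]
orientation: [-3.14, -0.6, 0.044]
ft_force: [0.1, 0.3, -1.1]
finger_gap: 0.0212
finger_force: 40.4
```

```bash
python3 - <<'E'
from h import *
b=bay(N,1);st(b);hov("l1",b,25,18)
E
```

```text
31.0 [0.5686 0.3181 0.0857] [-3.1398 -0.6003  0.0437] gap 0.02118989521966135 F [ 0.0919  0.2989 -1.062 ] T [-0.0075  0.7805  0.0381] q [-1.2876  0.3569  0.6153  2.0192  0.463   0.393  -2.6689]
TCP in bay [ 6.2945  0.6685 35.8773] F bay [-0.5131  0.2946 -0.9357] rot err [-0.0005  0.0028  3.1416]
top [((np.float64(213.4), np.float64(182.8)), np.int32(5))] pred knob [array([214.8, 187. ]), array([214.5, 185.7]), array([214.3, 184.3])] rod mid/end [217.5 192.1] [218.6 197.7]
side [((np.float64(255.0), np.float64(201.3)), np.int32(10)), ((np.float64(264.0), np.float64(233.3)), np.int32(29)), ((np.float64(239.4), np.float64(240.4)), np.int32(11)), ((np.float64(245.5), np.float64(254.6)), np.int32(40))] pred knob [array([261.8, 221.4]), array([260.6, 220.2]), array([259.4, 219.1])] rod mid/end [266.2 233.3] [271.2 239. ]
```

{"api": "drive_tool", "payload": {
  "commands": [
    [[0.1,0,1,0,0,0,0],[0.1,0,2,4,0,0,0],[0.1,0,2,8,0,0,0],[0.1,0,2,11,0,0,0],[0.1,0,2,14,0,0,0],[0.1,0,2,16,0,0,0],[0.1,0,2,17,0,0,0],[0.1,0,2,17,0,0,0]]
  ],
  "newtons": 25
}}

```text
clock: 31.77
tcp_pos: [0.5779, 0.3164, 0.0718]
orientation: [-3.14, -0.6, 0.043]
ft_force: [-10.6, -3.2, 10.4]
finger_gap: 0.0209
finger_force: 42.3
```

```bash
python3 - <<'E'
from h import *
st(bay(N,1))
E
```

```text
31.7667 [0.5779 0.3164 0.0718] [-3.1399 -0.5996  0.0434] gap 0.02093133049611487 F [-10.5619  -3.2486  10.4157] T [-0.619   1.2059 -0.3037] q [-1.2541  0.3941  0.6005  2.0112  0.4468  0.3584 -2.6552]
TCP in bay [ 6.0075 -1.423  19.1815] F bay [-2.9446 -2.7848 14.6344] rot err [-0.0006 -0.0024 -3.1414]
```

{"api": "drive_tool", "payload": {
  "commands": [
    [[0.1,-1,0,-0.4,0,0,0],[0.1,-3,0,-0.4,0,0,0],[0.1,-5,0,-0.4,0,0,0],[0.1,-7,0,-0.4,0,0,0],[0.1,-8,0,-0.4,0,0,0],[0.1,-9,0,-0.4,0,0,0],[0.1,-10,0,-0.4,0,0,0],[0.1,-10,0,-0.4,0,0,0]]
  ]
}}

```text
clock: 32.43
tcp_pos: [0.5734, 0.3164, 0.0695]
orientation: [-3.136, -0.606, 0.04]
ft_force: [11.0, -0.8, 3.6]
finger_gap: 0.0209
finger_force: 40.1
```

```bash
python3 - <<'E'
from h import *
b=bay(N,1);st(b);hov("m1",b,25,18.5)
E
```

```text
32.4333 [0.5734 0.3164 0.0695] [-3.136  -0.6064  0.0403] gap 0.020933597261233384 F [11.0468 -0.7647  3.6231] T [-0.2058 -2.2333 -0.2195] q [-1.282   0.3954  0.6227  2.0278  0.4632  0.3426 -2.6841]
TCP in bay [ 1.0527 -1.21   19.7365] F bay [11.1269 -1.2459 -3.2225] rot err [ 0.0101 -0.0057 -3.1388]
top [((np.float64(215.7), np.float64(181.4)), np.int32(7))] pred knob [array([216.9, 185.5]), array([216.7, 184.1]), array([216.4, 182.8])] rod mid/end [219.5 190.5] [220.5 196.1]
side [((np.float64(255.3), np.float64(201.7)), np.int32(12)), ((np.float64(263.4), np.float64(238.4)), np.int32(22)), ((np.float64(239.3), np.float64(240.4)), np.int32(11)), ((np.float64(245.0), np.float64(254.2)), np.int32(40))] pred knob [array([260.9, 226.4]), array([259.7, 225.3]), array([258.6, 224.2])] rod mid/end [265.3 238.2] [270.3 243.9]
```

{"api": "drive_tool", "payload": {
  "commands": [
    [[0.1,-1,0,0,0,0,0],[0.1,-2,0,0,0,0,0],[0.1,-3,0,0,0,0,0],[0.1,-4,0,0,0,0,0],[0.1,-4,0,0,0,0,0],[0.1,-4,0,0,0,0,0],[0.1,-4,0,0,0,0,0],[0.1,-4,0,0,0,0,0]]
  ]
}}

```text
clock: 33.2
tcp_pos: [0.5725, 0.3164, 0.0694]
orientation: [-3.133, -0.61, 0.038]
ft_force: [14.9, -1.3, 11.7]
finger_gap: 0.0207
finger_force: 40.7
```

```bash
python3 - <<'E'
from h import *
b=bay(N,1);st(b)
E
```

```text
33.2 [0.5725 0.3164 0.0694] [-3.1334 -0.6101  0.0375] gap 0.020729705530383724 F [14.8515 -1.3149 11.7237] T [-0.4525 -3.7809 -0.3506] q [-1.2924  0.3954  0.632   2.033   0.4694  0.337  -2.6951]
TCP in bay [ 0.288  -1.169  20.2442] F bay [18.8182 -1.9614  1.3306] rot err [ 0.0158 -0.0075 -3.1366]
```

{"api": "drive_tool", "payload": {
  "commands": [
    [[0.35,0,0,0,0,0,0],[0.35,0,0,0,0,0,0],[0.35,0,0,0,0,0,0],[0.35,0,0,0,0,0,0],[0.35,0,0,-30,0,0,0],[0.35,0,0,-65,0,0,0],[0.35,0,0,-100,0,0,0],[0.35,0,0,-100,0,0,0]]
  ]
}}

```text
clock: 33.87
tcp_pos: [0.5086, 0.3159, 0.1508]
orientation: [-3.132, -0.602, 0.043]
ft_force: [0.7, 0.9, 0.4]
finger_gap: 0.03
finger_force: 0.0
```

{"api": "drive_tool", "payload": {
  "commands": [
    [[0.35,0,0,-30,0,0,0],[0.35,0,0,-60,0,0,0],[0.35,-20,20,-80,0,-0.1,0],[0.35,-40,40,-80,0,-0.2,0],[0.35,-60,60,-80,0,-0.3,0],[0.35,-60,90,-80,0,-0.4,0],[0.35,-60,120,-80,0,-0.4,0],[0.35,-60,140,-80,0,-0.4,0]]
  ]
}}

```text
clock: 34.53
tcp_pos: [0.4223, 0.1663, 0.1781]
orientation: [-3.141, -0.199, 0.041]
ft_force: [0.1, 0.6, -0.5]
finger_gap: 0.0296
finger_force: 0.0
```

```bash
python3 - <<'E'
from h import *
st();snap("n1")
for nm,b,s in(("N0",bay(N,0),25),("N1",bay(N,1),25),("P0",bay(P,0),0),("P1",bay(P,1),0)):
    print(nm);chk("n1",b,s,(0,4))
a=cv2.imread("pics/n1_top.png").astype(int)
# rod ends along brass in the notched bays, top view
for b in(bay(N,0),bay(N,1)):
    p,R=b
    u=proj("top",p)[0].astype(int);m=np.argwhere((a[...,2]-a[...,0]>50)[u[1]-20:u[1]+24,u[0]-16:u[0]+16])+[u[1]-20,u[0]-16]
    print("brass rows",m[:,0].min(),m[:,0].max(),"rod end rows pred for dx=3, slide 22/25/28",[proj("top",p+R@np.array([3-35-s,0,17])/1000)[0].round(1) for s in(22,25,28)])
E
```

```text
34.5333 [0.4223 0.1663 0.1781] [-3.1408 -0.1989  0.0413] gap 0.029572352870461307 F [ 0.1337  0.6279 -0.5122] T [-0.0942  0.1528 -0.0286] q [-1.4883 -0.199   0.8903  2.0885  0.3024  1.0264 -2.2617]
N0
top meas [((np.float64(185.2), np.float64(184.5)), np.int32(10)), ((np.float64(189.3), np.float64(192.3)), np.int32(31))]
   pred dx 0 knob [186.4 185.3] rod mid [190.  191.6]
   pred dx 4 knob [186.1 184. ] rod mid [189.7 190.3]
side meas [((np.float64(239.5), np.float64(240.2)), np.int32(10)), ((np.float64(245.3), np.float64(254.3)), np.int32(44))]
   pred dx 0 knob [240.4 240.8] rod mid [246.4 254.2]
   pred dx 4 knob [239.2 239.6] rod mid [245.2 253. ]
N1
top meas [((np.float64(215.8), np.float64(181.8)), np.int32(8)), ((np.float64(219.0), np.float64(190.1)), np.int32(22))]
   pred dx 0 knob [216.3 184.3] rod mid [219.1 190.6]
   pred dx 4 knob [216.1 182.9] rod mid [218.9 189.4]
side meas [((np.float64(257.3), np.float64(224.2)), np.int32(9)), ((np.float64(264.0), np.float64(238.4)), np.int32(34)), ((np.float64(239.5), np.float64(240.2)), np.int32(10)), ((np.float64(242.6), np.floa
[... 784 characters left out ...]
 0 knob [356.7 162.3] rod mid [357.3 173.3]
   pred dx 4 knob [356.5 161. ] rod mid [357.1 172. ]
side meas [((np.float64(316.8), np.float64(164.6)), np.int32(5)), ((np.float64(308.5), np.float64(174.5)), np.int32(4)), ((np.float64(325.0), np.float64(178.7)), np.int32(9)), ((np.float64(316.9), np.float64(189.5)), np.int32(8))]
   pred dx 0 knob [317.  165.3] rod mid [324.8 178.3]
   pred dx 4 knob [315.9 164.5] rod mid [323.8 177.5]
brass rows 183 197 rod end rows pred for dx=3, slide 22/25/28 [array([191. , 195.3]), array([191.2, 196.2]), array([191.3, 197.2])]
brass rows 180 195 rod end rows pred for dx=3, slide 22/25/28 [array([219.9, 194.3]), array([220.1, 195.2]), array([220.2, 196.2])]
```

```bash
python3 - <<'E'
from h import *
a=cv2.cvtColor(cv2.imread("pics/n1_top.png"),cv2.COLOR_BGR2GRAY);a0=cv2.cvtColor(cv2.imread("pics/top0.png"),cv2.COLOR_BGR2GRAY)
def pr(im,b,xs,y,z):
    p,R=b;uv=np.array([proj("top",p+R@np.array([x,y,z])/1000)[0] for x in xs]).astype(np.float32)
    return cv2.remap(im,uv[None,:,0],uv[None,:,1],cv2.INTER_LINEAR)[0].astype(int)
for nm,b,yo in(("N0",bay(N,0),2.6),("N1",bay(N,1),1),("P0",bay(P,0),0),("P1",bay(P,1),0)):
    print(nm)
    xs=np.arange(-40,-12,2.);print(" case nose z28 x-40..-14");[print("   ",y,pr(a,b,xs,y+yo,28)) for y in(-8,8)]
    xs=np.arange(10,50,2.);print(" case/plate tail z28 x10..48");[print("   ",y,pr(a,b,xs,y+yo,28)) for y in(-8,8)]
    xs=np.arange(26,52,2.);print(" plate tail z4 x26..50");[print("   ",y,pr(a,b,xs,y+yo,4),pr(a0,b,xs,y+yo,0)) for y in(-5,0,5)]
    xs=np.arange(-46,-24,2.);print(" lip base z0 (empty)");[print("   ",y,pr(a0,b,xs,y,0)) for y in(-13,13)]
E
```

```text
N0
 case nose z28 x-40..-14
    -8 [ 95  92 101 114 131 135 130 112  96  88 118 148 176 175]
    8 [115 130 134 125 111 100 100 100 101 102 109 118 131 135]
 case/plate tail z28 x10..48
    -8 [178 176 175 176 176 177 180 183 180 169 159 143 119  94  81  77  76  77
  77  75]
    8 [165 165 167 169 169 169 169 165 157 138 114  93  80  81  86  95  94  90
  87  84]
 plate tail z4 x26..50
    -5 [81 77 74 71 72 74 78 77 73 74 76 76 64] [79 78 78 78 78 78 79 78 80 80 78 67 98]
    0 [81 77 76 77 77 75 77 76 71 73 76 76 64] [80 79 79 79 80 79 78 79 79 79 79 66 88]
    5 [78 74 75 75 73 73 76 77 75 76 77 77 65] [79 80 80 80 80 79 78 78 78 79 79 66 84]
 lip base z0 (empty)
    -13 [101 102 101 101 104 114 126 134 134 134 134]
    13 [ 71  72  88  99 106 116 125 133 136 135 134]
N1
 case nose z28 x-40..-14
    -8 [108 125 136 135 105  90  84  84  84  85 112 146 177 175]
    8 [111 110 111 107 101  98 100  95  90  86  93 103 117 128]
 case/plate tail z28 x10..48
    -8 [170 171 174 177 178 180 175 176 173 167 154 144 134 126 117 107 101  98
  94  91]
    8 [146 144 148 158 163 163 157 151 141 
[... 1505 characters left out ...]
case/plate tail z28 x10..48
    -8 [174 177 176 177 178 179 177 167 156 160 162 155 134 132 130 127 117 115
 122 135]
    8 [157 165 166 166 164 170 173 172 155 150 147 133 106  83  77  77  78  76
  76  75]
 plate tail z4 x26..50
    -5 [131 128 126 126 128 129 128 127 130 139 121 112 113] [140 139 138 138 139 140 140 140 140 123 112 113 133]
    0 [101 113 126 121 106  91  89  94 100  99  96 106 124] [135 129 124 118 116 111 107 104  96  93 106 126 142]
    5 [ 77  77  76  74  75  75  75  76  77  78  74  93 117] [ 80  79  80  80  81  81  82  82  82  78  94 118 136]
 lip base z0 (empty)
    -13 [ 98  98  98 106 119 132 135 136 136 137 138]
    13 [ 99 100 101 108 120 131 137 137 137 136 136]
```

The distance from case nose to lip comes out at 17.2, 17.3, 16.5 and 16.2 mm in the four bays, equal within measuring error. So all four bolts are home. The rods have not moved and the arm is clear, so I'm handing in.

```bash
python3 -c "
from cell import robot
print(robot.finish_job())"
```

```text
the job is handed in; nothing more can be done
None
```

I handed the job in at about 35 s of the 72 s allowed, with the two shot-out bolts in the notched rack and the two drawn-in bolts in the plain rack; by my last camera measurements all four are home against their lips with their rods unmoved, but `finish_job()` returned no verdict.

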